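Shut down the hot-sauce pans at the fish counter

TASK

First switch the warming plate off at its red toggle, before lifting any pan. Clear the orange splash cover off the round drying stand, and there nest all the handled pans from the plate, each sitting flat inside the next bigger one, with the handles fanned out so that each clears the one below and all handle ends are at least 5 cm apart. Only when the nest is complete switch the drying stand on at its green toggle; finish with the cover lying flat, knob up, in the middle of the plate's width, and leave the tins, jar and bottle where they are.

Things in the scene. Friction and masses are not known exactly. Their poses are not given: they have to be found in the camera images.
- warmer_switch (a joint): Red-knobbed snap-over toggle lever of the warming plate. 0 = on, where it starts, lever leaning 0.45 rad from upright towards the switch box's own -x, which points roughly away from the robot; 0.9 = off, leaning 0.45 rad to its +x (roughly towards the robot). Sprung away from the middle (0.45): it must be pushed past the middle, then snaps over by itself. About 2 N at the knob starts it.
- warmer_switch_tip (a point): Centre of the red knob (ball 18 mm across) at the end of the warming plate's toggle lever, 46 mm from the lever's pivot; the lever is 9 mm thick. The box is 80 x 60 x 30 mm high on the counter, pivot on its vertical centre line 28 mm above the counter. This point's frame turns with the lever: its y axis is the pivot axis, level; the lever swings across it.
- dryer_switch (a joint): Green-knobbed toggle lever of the drying stand, same make: 0 = off, leaning to the box's -x (roughly towards the robot), where it starts; 0.9 = on, leaning away from the robot. Snaps over past 0.45.
- dryer_switch_tip (a point): Centre of the green knob (18 mm ball) of the drying stand's toggle lever; dimensions and axes as for the red one.
- warmer_switch_box: Grey switch box (80 x 60 x 30 mm) of the red toggle, fixed on the counter in front of the warming plate; origin under its centre, its +x, roughly towards the robot, is the lever's 'off' side; the lever swings in its x-z plane.
- dryer_switch_box: Grey switch box of the green toggle, likewise, fixed near the drying stand; its +x, roughly away from the robot, is the 'on' side.
- warmer: Fixed warming plate, dark steel slab 200 (x) x 610 (y) x 30 mm high, origin under its centre; the pans start on its flat top, handles roughly towards the robot.
- dryer_top (a point): Centre of the round dished top of the fixed white drying stand (200 x 200 mm box): the flat inner floor, 30 mm above the counter; inside radius 81 mm, with a raised rim 8 mm high and 6 mm thick.
- pan_a_mid (a point): Centre of the largest pan, steel, half-way up: open round pan, outside radius 66 mm at the rim and 63 mm at the foot, 50 mm high, wall 2.5 mm, floor 4 mm, so this point is 25 mm above its underside; z is the pan's up axis, +x points along its handle. A pan nested in another rests on the other's floor, so 4 mm higher. Weighs 0.1 to 0.3 kg. May be absent.
- pan_a_end (a point): Outer end of the same pan's straight black handle (127 mm out from the pan's axis, 28 mm above the rim). The handle is a bar 16 mm wide and 8 mm thick that starts at the rim (66 mm out, 5 mm above it) and rises outward at 0.35 rad; pinch it across its width from above about half-way: 100 mm out, 18 mm above the rim. Axes as the pan's.
- pan_b_mid (a point): Centre of the second largest pan, copper-coloured, half-way up: open round pan, outside radius 54 mm at the rim and 51 mm at the foot, 50 mm high, wall 2.5 mm, floor 4 mm, so this point is 25 mm above its underside; z is the pan's up axis, +x points along its handle. A pan nested in another rests on the other's floor, so 4 mm higher. Weighs 0.1 to 0.3 kg. May be absent.
- pan_b_end (a point): Outer end of the same pan's straight black handle (115 mm out from the pan's axis, 28 mm above the rim). The handle is a bar 16 mm wide and 8 mm thick that starts at the rim (54 mm out, 5 mm above it) and rises outward at 0.35 rad; pinch it across its width from above about half-way: 88 mm out, 18 mm above the rim. Axes as the pan's.
- pan_c_mid (a point): Centre of the second smallest pan, aluminium, half-way up: open round pan, outside radius 42 mm at the rim and 40 mm at the foot, 50 mm high, wall 2.5 mm, floor 4 mm, so this point is 25 mm above its underside; z is the pan's up axis, +x points along its handle. A pan nested in another rests on the other's floor, so 4 mm higher. Weighs 0.1 to 0.3 kg. May be absent.
- pan_c_end (a point): Outer end of the same pan's straight black handle (103 mm out from the pan's axis, 28 mm above the rim). The handle is a bar 16 mm wide and 8 mm thick that starts at the rim (42 mm out, 5 mm above it) and rises outward at 0.35 rad; pinch it across its width from above about half-way: 76 mm out, 18 mm above the rim. Axes as the pan's.
- pan_d_mid (a point): Centre of the smallest pan, brass-coloured, half-way up: open round pan, outside radius 30 mm at the rim and 28 mm at the foot, 50 mm high, wall 2.5 mm, floor 4 mm, so this point is 25 mm above its underside; z is the pan's up axis, +x points along its handle. A pan nested in another rests on the other's floor, so 4 mm higher. Weighs 0.1 to 0.3 kg. May be absent.
- pan_d_end (a point): Outer end of the same pan's straight black handle (91 mm out from the pan's axis, 28 mm above the rim). The handle is a bar 16 mm wide and 8 mm thick that starts at the rim (30 mm out, 5 mm above it) and rises outward at 0.35 rad; pinch it across its width from above about half-way: 64 mm out, 18 mm above the rim. Axes as the pan's.
- cover_mid (a point): Centre, half-way up, of the loose round splash cover: orange disc 124 mm across and 8 mm thick with a black upright knob 22 mm across and 22 mm high on its centre (30 mm overall, so this point is 15 mm above its underside and 4 mm below the knob's middle); z is its up axis. It starts lying knob up on the drying stand, 200 g.
- tin_green: Bystander, to be left where it is: green tin 66 mm wide, 40 high; origin under its centre.
- tin_gold: Bystander, to be left where it is: gold tin 72 mm wide, 45 high; origin under its centre.
- tin_red: Bystander, to be left where it is: red tin 60 mm wide, 35 high; origin under its centre.
- jar_capers: Bystander, to be left where it is: green glass jar 56 mm wide, 70 high; origin under its centre.
- water: Bystander, to be left where it is: clear water bottle 64 mm wide, 200 high; origin under its centre.
- tin_blue: Bystander, to be left where it is: blue tin 72 mm wide, 60 high; origin under its centre.

How it is judged:
By the outcome, as a careful person would: the job done as asked, in the order asked, and still so for the second after the job is handed in, with the robot touching nothing.
Of pan_a, pan_b, pan_c, pan_d only 3 to 4 are there at a start; the rules pass over those that are not, and their reading is None.
At some moment in a run one of pan_a, pan_b, pan_c, pan_d may be knocked a few centimetres aside while the robot is not near it.
Once in a run the grip may slacken for a moment while it holds something.
It also fails if it takes over 210 s, if anything falls off the work surface, if the arm or the gripper's body presses on something with over 40 N, if the wrist force passes 120 N, or if a joint passes its speed limit or range.

ROBOT

A 7-joint arm with a two-finger parallel gripper is mounted at the origin on the work surface. World frame = base frame: x ahead of the robot, y to its left, z up, the work surface at z = 0. Lengths are in m, angles in rad, forces in N, time in s.
With the tool pointing down it reaches from about 0.35 to 0.9 m from the base axis. Payload 8.1 kg.
Tool frame: the origin (TCP) lies at the very end of the fingers, on their centre line; the grasp point (between the pads) lies 19 mm behind it; z points along the fingers, y is the line along which they close (so a half turn about z gives the same grasp; the last joint's range is limited). The gripper opens to 92 mm and grips with 3 to 60 N. Pads are 19 mm wide; open, the fingers measure 130 mm over their backs; the gripper's body (75 mm by 190 mm) begins 47 mm behind the grasp point.
Start: joints at [-1.391, 0.434, 0.025, 1.573, -0.012, 1.134, -0.075], TCP at [0.174, 0.6, 0.227] pointing down, gripper open.
Joint ranges: [-2.62, 2.62], [-0.44, 2.09], [-1.27, 1.32], [0.08, 2.57], [-1.32, 4.46], [0.12, 2], [-2.74, 2.74]. Speed limits (rad/s): [2.22, 2.22, 3.01, 3.01, 3.14, 3.14, 3.14].

INTERFACE

Orientations are given as a rotation vector (axis times angle).
In Python, from cell import readout, cams, job gives the robot as it stands.
- The arm moves only by the tool drive_tool, never from a script. Its argument "commands" is a list of rows, each a list of 3 entries, a list of its own where there are three numbers: the turn, a rotation vector about the tool's x, y, z in rad, then the shift along the tool's x, y, z in cm, then the gripper's target within -1 to 1 (fully open at 1, half-way at 0, shut at -1). A call has 1 to 20 rows; each row is the pose to reach, as a shift and turn from the pose commanded when the call began, along the tool's axes at that moment; what a row does not reach only later rows make up. A row lasts 1/12 s, in which the tool goes at most 41.7 mm and 7.16 degrees, less where a joint would pass 70% of its speed; a pose out of reach is approached as far as the arm can. A call with a gripper value outside its range is refused whole. The fingers move at their own pace and stop on an object; "newtons" is the grip in N (left out, the last holds). Time passes only in rows, so rows that repeat a pose let the fingers close. It gives the time, the measured TCP pose, the force, the opening and the grip force at its end, in the units of the state.
- readout.observe(): the state, without advancing time (a new reading comes with each control period).
- cams.get_image(name): name is "scene" or "top"; returns the picture (400x640x3 uint8, blue, green, red); there is no depth.
- cams.camera_info(name): a dict with "camera_matrix" (3x3 intrinsics, pixels), "R" (3x3) and "t" (3): a world point X has camera coordinates R X + t. Camera axes: x right, y down, z forward; pixel columns grow to the right and rows downward; lengths in m; the calibration is good to about 2 mm. A picture is of the moment at which its call begins. camera_info takes no time and is no camera call.
- job.sign_off(): hands the job in; it is judged then, once.
The state is a dict: "clock": time; "joints": joint angles; "dq": joint speeds; "joint_efforts": joint torques, N m; "position": TCP position; "ee_rot": TCP orientation; "force": force on the tool from outside, world axes, zero at the start; "ft_torque": the same for the moment, N m; "width": opening from 0.0 (shut) to 1.0 (fully open); "gripper_force": force on a finger pad.
Only numpy, scipy, OpenCV 4.12 (cv2) and the standard library are available. Lean on these libraries where they do the work, as an engineer would, in place of code of your own. Each camera call takes 0.05 s, during which the arm holds its last target. There are 200 camera calls.

## Working session

There is one attempt and no reset: what is moved stays moved. The work goes in short steps, Python scripts to look and compute and a tool call to move; the robot and the scene stay as the last step left them, time stands still between calls to the robot, and variables do not carry over. Pictures are saved under pics/ and viewed, at most 14 in all, crops included, and the job is handed in when it is done.

Besides the shell and the picture viewer there is one more tool, called after "Call:" as name(argument=value, ...) on one line, values as JSON. drive_tool: Moves the arm, as the interface text tells. Its arguments: {"type":"object","properties":{"commands":{"type":"array"},"newtons":{"type":"number"}},"required":["commands"]}

```bash
ls; mkdir -p pics
python3 - <<'E'
from cell import readout,cams
import cv2
s=readout.observe(); print({k:s[k] for k in('clock','position','ee_rot','width','force')})
for n in('scene','top'):
    cv2.imwrite(f'pics/{n}0.png',cams.get_image(n)); c=cams.camera_info(n); print(n,c)
E
```

```text
pics
{'clock': 0.0, 'position': array([0.17433304, 0.59965736, 0.22596466]), 'ee_rot': array([-4.42892653e-01, -3.11010794e+00,  2.45199480e-03]), 'width': 0.9992912898118299, 'force': array([-0.52770921, -0.16063636, -0.9481049 ])}
scene {'camera_matrix': array([[383.23091378,   0.        , 319.65518174],
       [  0.        , 383.23091378, 196.84771791],
       [  0.        ,   0.        ,   1.        ]]), 'R': array([[ 0.33800303,  0.94113662,  0.00397608],
       [ 0.76225578, -0.27127631, -0.58768638],
       [-0.55201456,  0.20167057, -0.80907905]]), 't': array([-0.18899715, -0.33208168,  1.53784297])}
top {'camera_matrix': array([[402.4052875 ,   0.        , 322.02184646],
       [  0.        , 402.4052875 , 200.38769962],
       [  0.        ,   0.        ,   1.        ]]), 'R': array([[ 0.01775051, -0.99962928, -0.02064503],
       [-0.9841815 , -0.01382847, -0.17662261],
       [ 0.17627164,  0.0234536 , -0.98406211]]), 't': array([0.01043809, 0.50106978, 1.28111235])}
```

View pics/scene0.png

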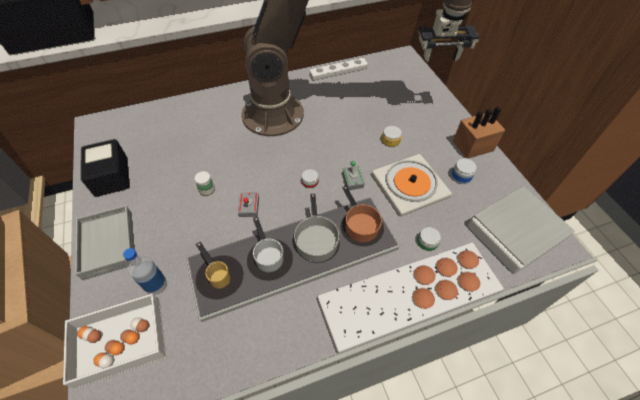

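View pics/top0.png

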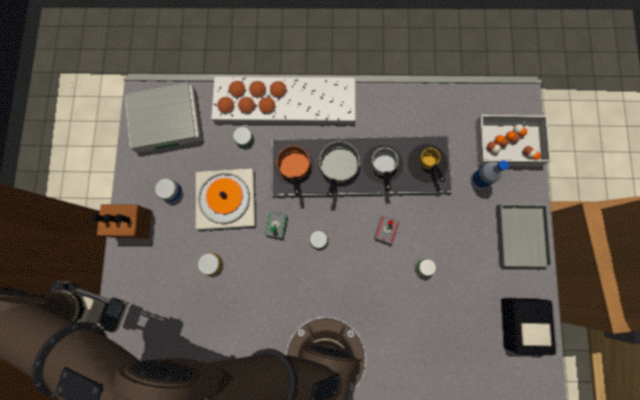

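The scene shows all four pans on the plate: brass about (217,273), aluminium (268,255), steel (316,238) and copper (363,222). The red switch is near (248,203), the green near (353,172), and the cover near (412,181). I'll enlarge both views to read exact pixels.

Run:
```python
import cv2
a=cv2.imread('pics/top0.png');b=cv2.imread('pics/scene0.png')
def crop(im,x,y,w,h,s,n):
    c=cv2.resize(im[y:y+h,x:x+w],None,fx=s,fy=s,interpolation=cv2.INTER_CUBIC)
    for i in range(x-x%20+20,x+w,20):
        cv2.line(c,((i-x)*s,0),((i-x)*s,6),(0,255,255),1); cv2.putText(c,str(i),((i-x)*s-10,16),0,.35,(0,255,255),1)
    for j in range(y-y%20+20,y+h,20):
        cv2.line(c,(0,(j-y)*s),(6,(j-y)*s),(0,255,255),1); cv2.putText(c,str(j),(8,(j-y)*s+4),0,.35,(0,255,255),1)
    cv2.imwrite(n,c)
crop(a,190,130,265,120,3,'pics/top0c.png')
crop(b,185,145,260,165,3,'pics/scene0c.png')
```

```text
(no output)
```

View pics/top0c.png

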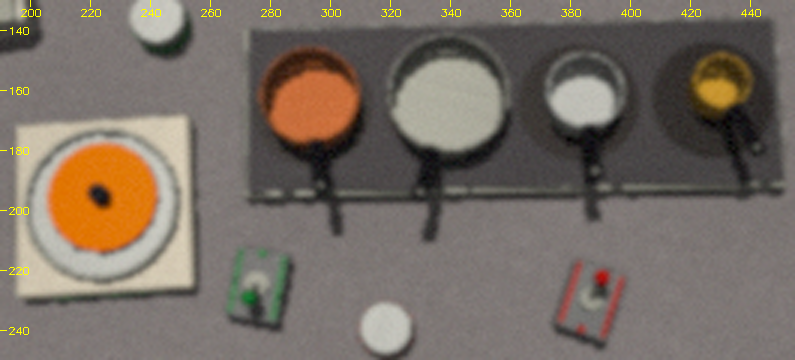

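View pics/scene0c.png

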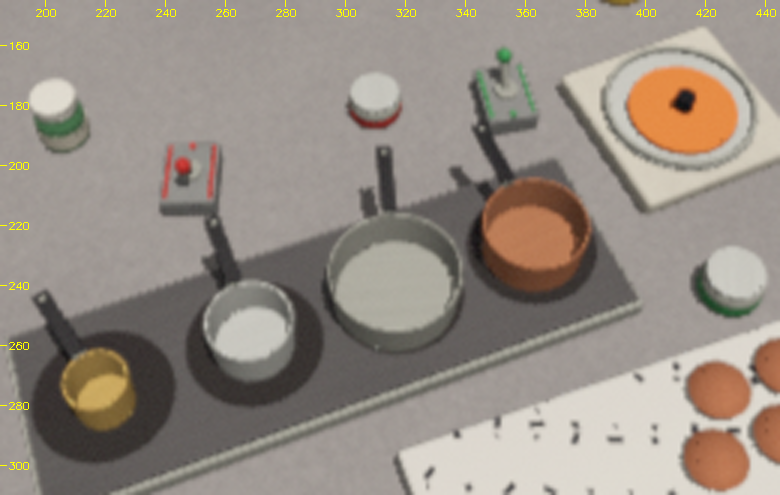

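The crops show everything cleanly: the lid with its knob, four pans with handles and shadows, and both toggles. I'll triangulate the pixel pairs.

```bash
cat > h.py <<'E'
import numpy as np,cv2
from scipy.spatial.transform import Rotation as Ro
from cell import readout,cams
C={n:cams.camera_info(n) for n in('scene','top')}
P={n:c['camera_matrix']@np.c_[c['R'],c['t']] for n,c in C.items()}
def tri(t,s):
    X=cv2.triangulatePoints(P['top'],P['scene'],np.array(t,float),np.array(s,float)).ravel();X=X[:3]/X[3]
    e=[np.linalg.norm(proj(n,X)-q) for n,q in(('top',t),('scene',s))]
    return X,max(e)
def proj(n,X):
    p=P[n]@np.append(X,1); return p[:2]/p[2]
def onz(n,uv,z):
    c=C[n];d=c['R'].T@np.linalg.inv(c['camera_matrix'])@[*uv,1];o=-c['R'].T@c['t'];return o+d*(z-o[2])/d[2]
def need(pos,yaw=None,R=None):
    "shift (cm) and turn in the present tool axes to reach pos, tool down, tool y at world angle yaw (mod pi)"
    s=readout.observe();R0=Ro.from_rotvec(s['ee_rot'])
    sh=R0.inv().apply(np.array(pos)-s['position'])*100
    out=[sh.round(2)]
    if yaw is not None:
        for k in(0,np.pi):
            y=np.array([np.cos(yaw+k),np.sin(yaw+k),0]);z=np.array([0,0,-1.]);x=np.cross(y,z)
            out.append((R0.inv()*Ro.from_matrix(np.c_[x,y,z])).as_rotvec().round(3))
    return out
E
python3 - <<'E'
from h import *
T=lambda u:(u[0]/3+190-.33,u[1]/3+130-.33)
S=lambda u:(u[0]/3+185-.33,u[1]/3+145-.33)
pts=dict(red=((602,278),(183,166)),green=((249,298),(504,54)),knob=((100,196),(685,97)),dry=((103,206),(679,107)),
brass=((722,82),(97,376)),alu=((586,91),(249,318)),steel=((449,96),(395,262)),cop=((310,98),(536,218)),
brassE=((743,185),(42,298)),brassE2=((757,148),(42,298)),aluE=((592,218),(213,222)),steelE=((429,238),(384,150)),copE=((337,233),(481,127)),
pl1=((249,30),(640,303)),pl2=((775,20),(75,495)),pl3=((783,192),(10,342)),pl4=((250,202),(557,160)),
d1=((15,127),(790,175)),d2=((187,115),(648,210)),d3=((195,289),(562,80)),d4=((20,299),(703,27)))
for k,(t,s) in pts.items():
    X,e=tri(T(t),S(s));print(k,X.round(3),round(e,1))
for n,cs in dict(R=[(580,262),(625,276),(603,346),(556,330)],G=[(238,249),(288,255),(280,328),(228,317)]).items():
    q=np.array([onz('top',T(c),.03)[:2] for c in cs]);print(n,q.round(3).tolist(),q.mean(0).round(3))
s=readout.observe();print(Ro.from_rotvec(s['ee_rot']).as_matrix().round(3))
E
```

```text
red [ 0.429 -0.201  0.067] 0.1
green [0.401 0.174 0.071] 0.2
knob [0.513 0.346 0.053] 0.4
dry [0.507 0.349 0.027] 0.2
brass [ 0.643 -0.331  0.08 ] 0.4
alu [ 0.631 -0.184  0.079] 0.4
steel [ 0.623 -0.035  0.084] 0.5
cop [0.62  0.116 0.08 ] 0.5
brassE [ 0.533 -0.362  0.058] 1.9
brassE2 [ 0.563 -0.36   0.108] 0.1
aluE [ 0.497 -0.191  0.052] 1.0
steelE [ 0.473 -0.006  0.062] 3.9
copE [0.479 0.098 0.063] 5.3
pl1 [0.716 0.195 0.021] 0.5
pl2 [ 0.728 -0.388  0.047] 5.8
pl3 [ 0.537 -0.414  0.006] 0.4
pl4 [0.518 0.19  0.011] 1.4
d1 [ 0.605  0.464 -0.026] 3.1
d2 [0.615 0.26  0.015] 0.5
d3 [0.417 0.245 0.014] 0.5
d4 [0.402 0.438 0.02 ] 0.3
R [[0.451, -0.183], [0.436, -0.232], [0.359, -0.207], [0.376, -0.157]] [ 0.405 -0.195]
G [[0.46, 0.194], [0.454, 0.139], [0.373, 0.145], [0.384, 0.202]] [0.418 0.17 ]
[[-0.96   0.279 -0.   ]
 [ 0.279  0.96  -0.001]
 [-0.    -0.001 -1.   ]]
```

Rims at 0.08 and knobs match the text. The longer dark bars are shadows, so I'll redo the handle ends with the shorter ones.

Run:
```python
from h import *
T=lambda u:(u[0]/3+190-.33,u[1]/3+130-.33)
S=lambda u:(u[0]/3+185-.33,u[1]/3+145-.33)
ctr=dict(brass=(.643,-.331),alu=(.631,-.184),steel=(.623,-.035),cop=(.62,.116))
L=dict(brass=.091,alu=.103,steel=.127,cop=.115)
for k,(t,s) in dict(brass=((757,148),(42,298)),alu=((596,174),(213,222)),steel=((421,193),(384,150)),cop=((321,187),(481,127))).items():
    X,e=tri(T(t),S(s));d=X[:2]-ctr[k];print(k,X.round(3),round(e,1),'len',np.hypot(*d).round(3),L[k],'yaw',np.arctan2(d[1],d[0]).round(3))
# rim contours check: projected bounding boxes vs readings
box=dict(brass=((691,752,52),(62,133,348)),alu=((545,626,50),(204,295,282)),steel=((387,510,35),(328,462,212)),cop=((260,361,47),(482,590,178)))
r=dict(brass=.030,alu=.042,steel=.066,cop=.054)
from scipy.optimize import least_squares
a=np.linspace(0,2*np.pi,72)
for k in ctr:
    def f(p):
        o=[]
        for n,I,b in(('top',T,box[k][0]),('scene',S,box[k][1])):
            q=np.array([proj(n,[p[0]+r[k]*np.cos(t),p[1]+r[k]*np.sin(t),.08]) for t in a])
            l=I((b[0],b[2]));h=I((b[1],b[2]))
            o+=[q[:,0].min()-l[0],q[:,0].max()-h[0],q[:,1].min()-l[1]]
        return o
    R=least_squares(f,ctr[k]);print(k,R.x.round(4),R.fun.round(1))
p=lambda *x:print(*need(*x))
print('above red'); p([.44,-.197,.2],np.pi/2)
```

```text
brass [ 0.563 -0.36   0.108] 0.1 len 0.085 0.091 yaw -2.798
alu [ 0.533 -0.19   0.106] 0.2 len 0.098 0.103 yaw -3.076
steel [ 0.51  -0.007  0.111] 0.4 len 0.116 0.127 yaw 2.896
cop [0.515 0.098 0.11 ] 0.2 len 0.106 0.115 yaw -2.97
brass [ 0.6459 -0.3304] [ 0.6 -1.2  0.2  0.5 -1.   0.3]
alu [ 0.6354 -0.184 ] [ 0.4 -0.7 -0.1  0.2 -0.4  0. ]
steel [ 0.6274 -0.0355] [ 0.1 -0.4 -0.2 -0.4  0.1 -0.2]
cop [0.6242 0.1149] [ 0.1 -0.6 -0.3 -0.2 -0.2 -0.1]
above red
[-47.75 -69.09   2.71] [-0.001 -0.    -0.283] [-0.000e+00  2.000e-03  2.859e+00]
```

Call:
drive_tool(commands=[[[0,0,0],[-50.3,-69.9,0],-1],[[0,0,0],[-50.3,-69.9,0],-1],[[0,0,0],[-50.3,-69.9,0],-1],[[0,0,0],[-50.3,-69.9,0],-1],[[0,0,0],[-50.3,-69.9,0],-1],[[0,0,0],[-50.3,-69.9,0],-1],[[0,0,0],[-50.3,-69.9,0],-1],[[0,0,0],[-50.3,-69.9,0],-1],[[0,0,0],[-50.3,-69.9,0],-1],[[0,0,0],[-50.3,-69.9,0],-1],[[0,0,0],[-50.3,-69.9,0],-1],[[0,0,0],[-50.3,-69.9,0],-1],[[0,0,0],[-50.3,-69.9,0],-1],[[0,0,0],[-50.3,-69.9,0],-1],[[0,0,0],[-50.3,-69.9,0],-1],[[0,0,0],[-50.3,-69.9,0],-1],[[0,0,0],[-50.3,-69.9,0],-1],[[0,0,0],[-50.3,-69.9,0],-1],[[0,0,0],[-50.3,-69.9,0],-1],[[0,0,0],[-50.3,-69.9,0],-1]])

```text
clock: 1.77
position: [0.4532, -0.1871, 0.2267]
ee_rot: [0.442, 3.11, 0.0]
force: [1.5, 0.4, 0.2]
width: 0.008
gripper_force: 0.0
```

Call:
drive_tool(commands=[[[0,0,0],[0,0,0],-1],[[0,0,0],[0,0,0],-1],[[0,0,0],[0,0,0],-1]])

```text
clock: 2.02
position: [0.4525, -0.185, 0.2262]
ee_rot: [-0.444, -3.109, -0.0]
force: [-0.4, 0.7, -0.3]
width: 0.005
gripper_force: 0.0
```

```bash
python3 -c "
from h import *
print(*need([.462,-.212,.052],1.246))"
```

```text
[-1.69 -2.33 17.42] [-0.    -0.001  0.041] [ 2.0e-03 -0.0e+00 -3.1e+00]
```

Call:
drive_tool(commands=[[[0,0,0.04],[-1.7,-2.3,4],-1],[[0,0,0.04],[-1.7,-2.3,8],-1],[[0,0,0.04],[-1.7,-2.3,12],-1],[[0,0,0.04],[-1.7,-2.3,15],-1],[[0,0,0.04],[-1.7,-2.3,17.2],-1],[[0,0,0.04],[-1.7,-2.3,17.2],-1],[[0,0,0.04],[-0.7,-2.3,17.2],-1],[[0,0,0.04],[0.3,-2.2,17.2],-1],[[0,0,0.04],[1.0,-2.2,17.2],-1],[[0,0,0.04],[1.7,-2.2,17.2],-1],[[0,0,0.04],[2.4,-2.1,17.2],-1],[[0,0,0.04],[3.1,-2.1,17.2],-1],[[0,0,0.04],[3.3,-2.1,17.2],-1],[[0,0,0.04],[3.3,-2.1,17.2],-1],[[0,0,0.04],[1.5,-2.1,17.2],-1],[[0,0,0.04],[1.5,-2.1,13],-1],[[0,0,0.04],[1.5,-2.1,9],-1],[[0,0,0.04],[1.5,-2.1,5],-1],[[0,0,0.04],[1.5,-2.1,2],0.4]])

```text
clock: 3.6
position: [0.4331, -0.2021, 0.2093]
ee_rot: [0.506, 3.1, -0.002]
force: [1.1, -1.1, 0.3]
width: 0.039
gripper_force: 0.0
```

Run:
```python
from h import *
im=cams.get_image('scene');im2=cams.get_image('top')
def redc(im,x,y,w,h):
    c=im[y:y+h,x:x+w].astype(int);m=(c[...,2]>120)&(c[...,1]<70)&(c[...,0]<70);v,u=np.nonzero(m);return (u.mean()+x,v.mean()+y,m.sum()) if m.any() else None
big=np.vstack([cv2.resize(im[120:320,150:500],None,fx=1.7,fy=1.7),cv2.resize(im2[130:260,180:460],(595,255))]);cv2.imwrite('pics/a1.png',big)
print(readout.observe()['position'])
```

```text
[ 0.43545401 -0.20266881  0.2111083 ]
```

View pics/a1.png

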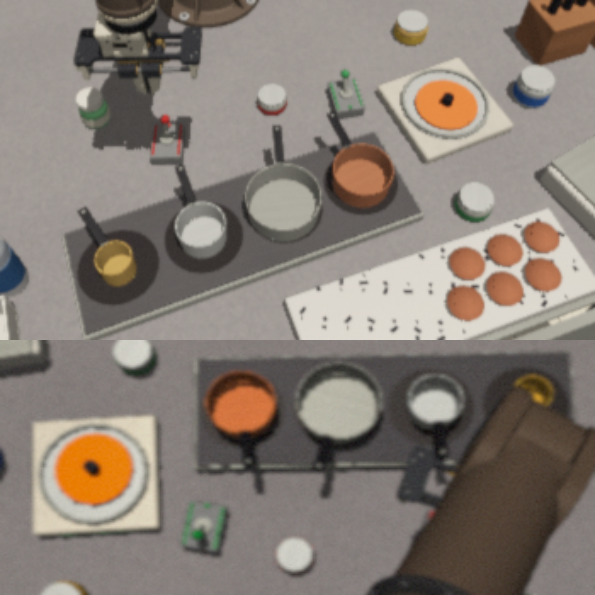

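The scene half shows the red knob now up at about (247,191), where it was at (246,200). Next come the check of that flip, the stand centre and the tin.

Run:
```python
from h import *
from scipy.optimize import least_squares
T=lambda u:(u[0]/3+190-.33,u[1]/3+130-.33)
S=lambda u:(u[0]/3+185-.33,u[1]/3+145-.33)
print('off knob at',proj('scene',[.390,-.188,.069]),'on',proj('scene',[.428,-.2,.069]))
print('tin_red',onz('top',T((386,329)),.035).round(3))
a=np.linspace(0,2*np.pi,72)
def f(p):
    o=[]
    for n,I,b in(('top',T,(26,180,130,283)),('scene',S,(601,757,45,168))):
        q=np.array([proj(n,[p[0]+.087*np.cos(t),p[1]+.087*np.sin(t),.038]) for t in a])
        l=I((b[0],b[2]));h=I((b[1],b[3]));o+=[q[:,0].min()-l[0],q[:,0].max()-h[0],q[:,1].min()-l[1],q[:,1].max()-h[1]]
    return o
R=least_squares(f,[.51,.35]);print('dryer',R.x.round(4),R.fun.round(1))
print('cover disc',onz('top',T((103,197)),.038).round(3))
print(*need([.512,.346,.16],np.pi/2))
```

```text
off knob at [246.72899722 189.25295843] on [245.80646862 199.34935934]
tin_red [0.373 0.028 0.035]
dryer [0.5071 0.3456] [-0.3  0.3 -0.8 -0.5 -0.2 -0.3 -0.3 -1.1]
cover disc [0.515 0.346 0.038]
[10.2  54.45  5.08] [-0.     0.008 -0.323] [1.100e-02 1.000e-03 2.819e+00]
```

Call:
drive_tool(commands=[[[0,0,-0.1],[3,4,0],0],[[0,0,-0.2],[5,15,2],0],[[0,0,-0.323],[10.2,54.4,5],0],[[0,0,-0.323],[10.2,54.4,5],0],[[0,0,-0.323],[10.2,54.4,5],0],[[0,0,-0.323],[10.2,54.4,5],0],[[0,0,-0.323],[10.2,54.4,5],0],[[0,0,-0.323],[10.2,54.4,5],0],[[0,0,-0.323],[10.2,54.4,5],0],[[0,0,-0.323],[10.2,54.4,5],0],[[0,0,-0.323],[10.2,54.4,5],0],[[0,0,-0.323],[10.2,54.4,5],0],[[0,0,-0.323],[10.2,54.4,5],0],[[0,0,-0.323],[10.2,54.4,5],0],[[0,0,-0.323],[10.2,54.4,5],0],[[0,0,-0.323],[10.2,54.4,5],0],[[0,0,-0.323],[10.2,54.4,5],0],[[0,0,-0.323],[10.2,54.4,5],0]])

```text
clock: 5.2
position: [0.5089, 0.3452, 0.1566]
ee_rot: [-0.003, -3.141, 0.001]
force: [0.3, -0.1, 0.7]
width: 0.499
gripper_force: 0.0
```

```bash
python3 -c "
from h import *
print(readout.observe()['position'],*need([.512,.346,.041],np.pi/2))"
```

```text
[0.5088596  0.34521301 0.15662599] [-0.32  0.09 11.56] [-0.001 -0.    -0.002] [-0.00e+00  1.00e-03  3.14e+00]
```

Call:
drive_tool(commands=[[[0,0,0],[-0.3,0.1,4],0],[[0,0,0],[-0.3,0.1,8],0],[[0,0,0],[-0.3,0.1,10.5],0],[[0,0,0],[-0.3,0.1,11.5],0],[[0,0,0],[-0.3,0.1,11.5],-0.4],[[0,0,0],[-0.3,0.1,11.5],-1],[[0,0,0],[-0.3,0.1,11.5],-1],[[0,0,0],[-0.3,0.1,11.5],-1],[[0,0,0],[-0.3,0.1,11.5],-1],[[0,0,0],[-0.3,0.1,11.5],-1],[[0,0,0],[-0.3,0.1,11.5],-1],[[0,0,0],[-0.3,0.1,9.5],-1],[[0,0,0],[-0.3,0.1,6],-1],[[0,0,0],[-0.3,0.1,2],-1],[[0,0,0],[-0.3,0.1,-1],-1],[[0,0,0],[-0.3,0.1,-1],-1]], newtons=25)

```text
clock: 6.53
position: [0.5148, 0.3497, 0.1735]
ee_rot: [0.0, 3.134, 0.01]
force: [1.4, 0.8, -2.1]
width: 0.228
gripper_force: 25.0
```

```bash
python3 -c "
from h import *
print(readout.observe()['position'],readout.observe()['width'],*need([.43,-.075,.165],np.pi/2))"
```

```text
[0.51477313 0.34968163 0.17349995] 0.22831569747883168 [  8.47 -42.47   0.51] [ 0.006  0.008 -0.   ] [ 0.012 -0.01   3.141]
```

Call:
drive_tool(commands=[[[0,0,0],[4,-4,0.5],-1],[[0,0,0],[8.5,-15,0.5],-1],[[0,0,0],[8.5,-42.5,0.5],-1],[[0,0,0],[8.5,-42.5,0.5],-1],[[0,0,0],[8.5,-42.5,0.5],-1],[[0,0,0],[8.5,-42.5,0.5],-1],[[0,0,0],[8.5,-42.5,0.5],-1],[[0,0,0],[8.5,-42.5,0.5],-1],[[0,0,0],[8.5,-42.5,0.5],-1],[[0,0,0],[8.5,-42.5,0.5],-1],[[0,0,0],[8.5,-42.5,0.5],-1],[[0,0,0],[8.5,-42.5,0.5],-1],[[0,0,0],[8.5,-42.5,0.5],-1],[[0,0,0],[8.5,-42.5,0.5],-1],[[0,0,0],[8.5,-42.5,0.5],-1],[[0,0,0],[8.5,-42.5,0.5],-1]])

```text
clock: 7.87
position: [0.4268, -0.0756, 0.1616]
ee_rot: [0.004, -3.141, -0.0]
force: [0.4, -0.2, -2.0]
width: 0.23
gripper_force: 25.0
```

```bash
python3 -c "
from h import *
print(readout.observe()['position'],readout.observe()['width'],*need([.43,-.075,.012],np.pi/2))"
```

```text
[ 0.42680384 -0.0756352   0.1615702 ] 0.23042336984026038 [-0.32  0.06 14.96] [ 0.    -0.     0.003] [ 0.     0.    -3.139]
```

Call:
drive_tool(commands=[[[0,0,0],[-0.3,0,4],-1],[[0,0,0],[-0.3,0,8],-1],[[0,0,0],[-0.3,0,12],-1],[[0,0,0],[-0.3,0,13.5],-1],[[0,0,0],[-0.3,0,14.4],-1],[[0,0,0],[-0.3,0,14.9],-1],[[0,0,0],[-0.3,0,14.9],-1],[[0,0,0],[-0.3,0,14.9],-0.5],[[0,0,0],[-0.3,0,14.9],0],[[0,0,0],[-0.3,0,14.9],0],[[0,0,0],[-0.3,0,14.9],0],[[0,0,0],[-0.3,0,12],0],[[0,0,0],[-0.3,0,8],0],[[0,0,0],[-0.3,0,4],0],[[0,0,0],[-0.3,0,0],0],[[0,0,0],[-0.3,0,-2],0],[[0,0,0],[-0.3,0,-2],0]])

```text
clock: 9.28
position: [0.4324, -0.0773, 0.1862]
ee_rot: [-0.0, 3.133, 0.002]
force: [0.2, 0.6, -0.7]
width: 0.501
gripper_force: 0.0
```

```bash
cat >> h.py <<'E'
REF=cv2.imread('pics/scene0.png')
PAN=dict(a=(.627,-.0355,2.903),b=(.624,.115,-2.98),c=(.635,-.184,-3.08),d=(.646,-.3304,-2.80))
GR=dict(a=.100,b=.088,c=.076,d=.064)
def changed(im):
    "mean scene-image change around each pan's start place"
    o={}
    for k,(x,y,_) in PAN.items():
        u,v=proj('scene',[x,y,.07]).astype(int);w=24
        o[k]=round(float(cv2.absdiff(im,REF)[v-w:v+w,u-w:u+w].mean()),1)
    return o
def grasp(k,z=.079):
    x,y,h=PAN[k];return [x+GR[k]*np.cos(h),y+GR[k]*np.sin(h),z],h-np.pi/2
E
python3 - <<'E'
from h import *
s=readout.observe();print(s['joints'].round(2))
im=cams.get_image('scene');print(changed(im))
p,y=grasp('a');print(p,*need(p,y))
E
```

```text
[-0.52  0.18  0.67  2.1  -0.15  0.89  1.81]
{'a': 1.8, 'b': 1.3, 'c': 1.2, 'd': 1.5}
[np.float64(0.5298328457247855), np.float64(-0.011866461753333064), 0.079] [-9.79  6.46 10.57] [0.002 0.005 0.239] [-0.008  0.003 -2.902]
```

Call:
drive_tool(commands=[[[0,0,0.12],[-4,3,0],0],[[0,0,0.24],[-7,5,0],0],[[0,0,0.24],[-9.8,6.5,0],0],[[0,0,0.24],[-9.8,6.5,2],0],[[0,0,0.24],[-9.8,6.5,5],0],[[0,0,0.24],[-9.8,6.5,8],0],[[0,0,0.24],[-9.8,6.5,10],0],[[0,0,0.24],[-9.8,6.5,10.6],0],[[0,0,0.24],[-9.8,6.5,10.6],0],[[0,0,0.24],[-9.8,6.5,10.6],0]], newtons=55)

```text
clock: 10.17
position: [0.5276, -0.0123, 0.0758]
ee_rot: [-0.377, -3.118, 0.001]
force: [0.6, -0.4, 0.6]
width: 0.501
gripper_force: 0.0
```

Run:
```python
from h import *
s=readout.observe();print(s['joints'].round(2),s['position'])
p,y=grasp('a');print(p,*need(p,y))
im=cams.get_image('scene');im2=cams.get_image('top')
cv2.imwrite('pics/a2.png',np.hstack([cv2.resize(im[160:280,250:400],None,fx=2.6,fy=2.6),cv2.resize(im2[130:250,250:400],None,fx=2.6,fy=2.6)]))
```

```text
[-0.49  0.51  0.57  2.01 -0.41  0.74  1.66] [ 0.5276321  -0.01230749  0.0758498 ]
[np.float64(0.5298328457247855), np.float64(-0.011866461753333064), 0.079] [-0.2   0.1  -0.32] [-0.    -0.    -0.002] [-1.00e-03  1.00e-03  3.14e+00]
```

View pics/a2.png

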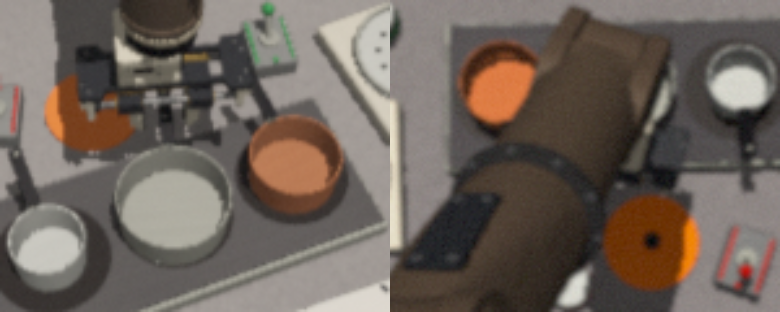

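The fingers straddle the steel handle, and the cover lies flat at its temporary spot. I'll close and lift.

Call:
drive_tool(commands=[[[0,0,0],[0,0,0],-1],[[0,0,0],[0,0,0],-1],[[0,0,0],[0,0,0],-1],[[0,0,0],[0,0,0],-1],[[0,0,0],[0,0,0],-1],[[0,0,0],[0,0,0],-1],[[0,0,0],[0,0,0],-1],[[0,0,0],[0,0,-1],-1],[[0,0,0],[0,0,-3],-1],[[0,0,0],[0,0,-5],-1],[[0,0,0],[0,0,-8],-1],[[0,0,0],[0,0,-11],-1],[[0,0,0],[0,0,-11],-1],[[0,0,0],[0,0,-11],-1],[[0,0,0],[0,0,-11],-1]])

```text
clock: 11.52
position: [0.5268, -0.0117, 0.1852]
ee_rot: [-0.376, -3.118, -0.0]
force: [-1.6, -0.1, -3.7]
width: 0.168
gripper_force: 55.0
```

Run:
```python
from h import *
s=readout.observe();print(s['joints'].round(2),s['position'],s['width'],s['force'])
im=cams.get_image('scene')
cv2.imwrite('pics/a3.png',cv2.resize(im[100:300,200:450],None,fx=3,fy=3))
```

```text
[-0.59  0.36  0.68  1.9  -0.27  0.97  1.54] [ 0.52684741 -0.01170721  0.18521423] 0.16807603603145413 [-1.5710435  -0.11221983 -3.72107316]
```

View pics/a3.png

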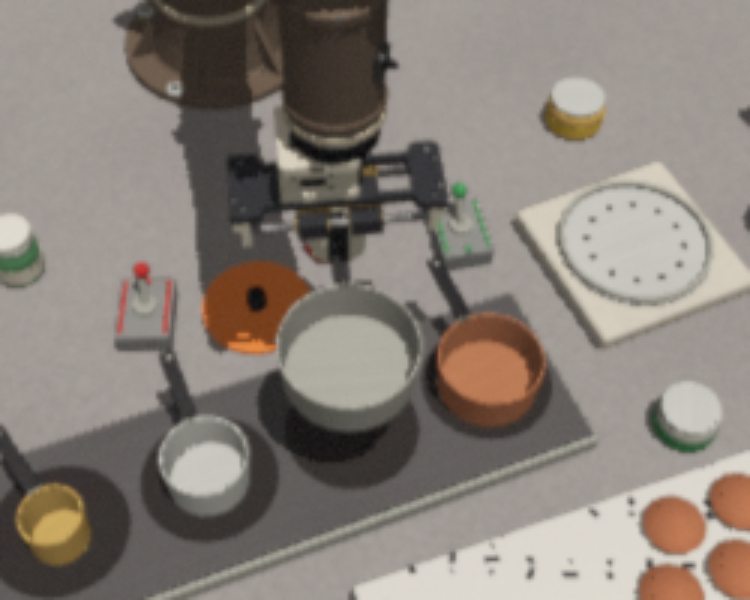

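The steel pan hangs level at the wrist, and the dryer's top is empty. Carrying on to the stand.

```bash
cat >> h.py <<'E'
D=np.array([.507,.346]);PL=dict(a=2.75,b=-2.65,c=1.9,d=-1.7)
def place(k,gp,z,ctr=None,h=None,D=D):
    "TCP for setting pan k down at D with handle at PL[k], given TCP gp at the grasp and pan centre, handle then"
    c=np.array(ctr if ctr is not None else PAN[k][:2]);h=PAN[k][2] if h is None else h
    t=PL[k]-h;M=np.array([[np.cos(t),-np.sin(t)],[np.sin(t),np.cos(t)]])
    return [*(D+M@(np.array(gp)-c)),z],PL[k]-np.pi/2
E
python3 - <<'E'
from h import *
p,y=place('a',(.527,-.0118),.185);print(p,*need(p,y))
E
```

```text
[np.float64(0.4117801378457904), np.float64(0.3846635209381313), 0.185] [20.56 35.78 -0.  ] [-0.001 -0.002  0.152] [ 3.00e-03 -1.00e-03 -2.99e+00]
```

Call:
drive_tool(commands=[[[0,0,0.01],[1,2,0],-1],[[0,0,0.03],[3,5,0],-1],[[0,0,0.05],[5,8.5,0],-1],[[0,0,0.07],[7,12,0],-1],[[0,0,0.09],[9,15.5,0],-1],[[0,0,0.11],[11,19,0],-1],[[0,0,0.13],[13,22.5,0],-1],[[0,0,0.15],[15,26,0],-1],[[0,0,0.15],[17,29.5,0],-1],[[0,0,0.15],[18.8,32.8,0],-1],[[0,0,0.15],[20,34.8,0],-1],[[0,0,0.15],[20.5,35.8,0],-1],[[0,0,0.15],[20.5,35.8,0],-1],[[0,0,0.15],[20.5,35.8,0],-1],[[0,0,0.15],[20.5,35.8,0],-1],[[0,0,0.15],[20.5,35.8,0],-1]])

```text
clock: 12.9
position: [0.4144, 0.3824, 0.1856]
ee_rot: [0.613, 3.081, -0.001]
force: [0.4, 0.4, -2.9]
width: 0.168
gripper_force: 55.0
```

Run:
```python
from h import *
s=readout.observe();print(s['joints'].round(2),s['position'],s['width'],s['force'])
p,y=place('a',(.527,-.0118),.079);print(p,*need(p,y))
im=cams.get_image('scene')
cv2.imwrite('pics/a4.png',cv2.resize(im[100:280,280:500],None,fx=3,fy=3))
```

```text
[-1.29  0.41  0.62  1.81 -0.28  1.    0.62] [0.41441739 0.38243918 0.18556499] 0.16810876998111224 [ 0.38604054  0.43561981 -2.89173069]
[np.float64(0.4117801378457904), np.float64(0.3846635209381313), 0.079] [ 0.33  0.11 10.66] [-0.001  0.    -0.001] [0.00e+00 1.00e-03 3.14e+00]
```

View pics/a4.png

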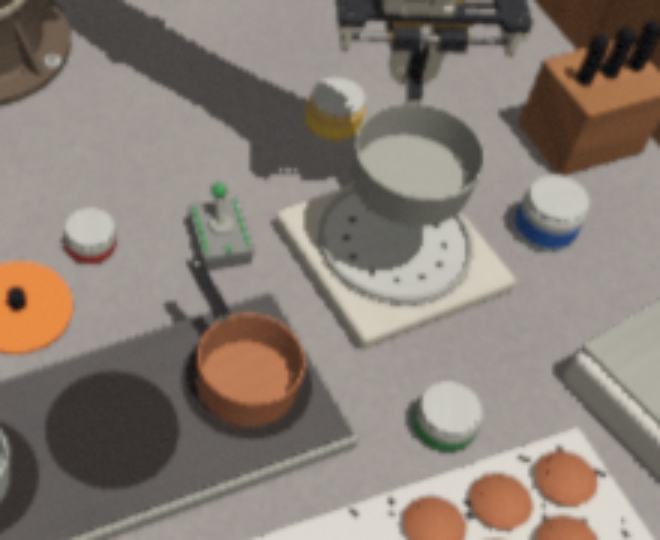

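Call:
drive_tool(commands=[[[0,0,0],[0.3,0.1,3],-1],[[0,0,0],[0.3,0.1,6],-1],[[0,0,0],[0.3,0.1,8.5],-1],[[0,0,0],[0.3,0.1,9.8],-1],[[0,0,0],[0.3,0.1,10.5],-1],[[0,0,0],[0.3,0.1,10.7],-1],[[0,0,0],[0.3,0.1,10.7],-1],[[0,0,0],[0.3,0.1,10.7],-1]])

```text
clock: 13.62
position: [0.4121, 0.3868, 0.0798]
ee_rot: [0.609, 3.081, 0.002]
force: [-0.1, -0.1, -2.2]
width: 0.167
gripper_force: 55.0
```

Call:
drive_tool(commands=[[[0,0,0],[0,0,0.25],-1],[[0,0,0],[0,0,0.25],-1],[[0,0,0],[0,0,0.25],-0.6],[[0,0,0],[0,0,0.25],-0.3],[[0,0,0],[0,0,0.25],0],[[0,0,0],[0,0,0.25],0],[[0,0,0],[0,0,0.25],0],[[0,0,0],[0,0,-2],0],[[0,0,0],[0,0,-5],0],[[0,0,0],[0,0,-8],0],[[0,0,0],[0,0,-10],0],[[0,0,0],[0,0,-11],0]])

```text
clock: 14.62
position: [0.4123, 0.3873, 0.1916]
ee_rot: [0.609, 3.08, 0.005]
force: [0.5, 0.9, -0.2]
width: 0.507
gripper_force: 0.0
```

```bash
cat >> h.py <<'E'
from scipy.optimize import least_squares
def ring(n,uvs,r,z,x0):
    "centre of a level circle of radius r, height z, from read rim pixels (list of (cam,u,v))"
    a=np.linspace(0,2*np.pi,180)
    def f(p):
        o=[]
        for m,u,v in uvs:
            q=np.array([proj(m,[p[0]+r*np.cos(t),p[1]+r*np.sin(t),z]) for t in a]);o.append(np.hypot(*(q-[u,v]).T).min())
        return o
    R=least_squares(f,x0);return R.x.round(4),R.fun.round(1)
E
python3 - <<'E'
from h import *
s=readout.observe();print(s['joints'].round(2),s['position'],s['width'])
im=cams.get_image('scene');cv2.imwrite('pics/s5.png',im);print(changed(im))
cv2.imwrite('pics/a5.png',cv2.resize(im[90:260,320:500],None,fx=3,fy=3))
p,y=grasp('b',.19);print(*need(p,y))
E
```

```text
[-1.3   0.41  0.63  1.81 -0.28  1.01  0.62] [0.41234536 0.38729775 0.19155767] 0.5068599714578734
{'a': 58.1, 'b': 1.6, 'c': 1.3, 'd': 1.5}
[-22.43 -21.78   0.13] [ 0.004  0.002 -0.552] [ 0.003 -0.005  2.59 ]
```

View pics/a5.png

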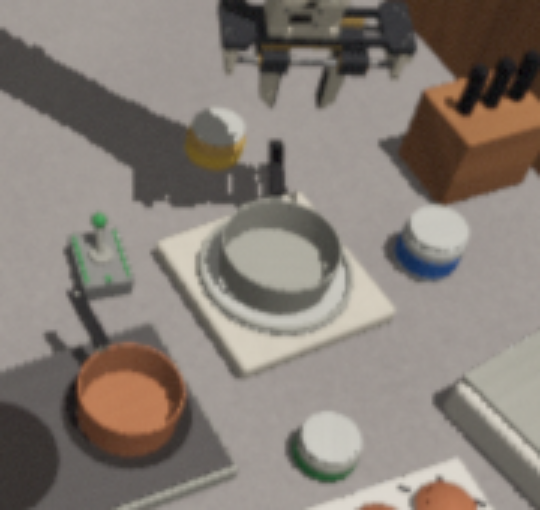

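The steel pan sits flat inside the rim: its own rim runs x 221–342 with its top at y 201 in the crop. Measuring its centre.

Run:
```python
from h import *
q=lambda u,v:('scene',u/3+320-.33,v/3+90-.33)
print(ring('s',[q(221,248),q(342,250),q(282,200),q(240,213),q(325,215)],.066,.08,[.507,.346]))
```

```text
(array([0.5107, 0.3466]), array([0.7, 0.5, 0.2, 1. , 0.8]))
```

Call:
drive_tool(commands=[[[0,0,-0.1],[-4,-4,0],0],[[0,0,-0.22],[-8,-8,0],0],[[0,0,-0.33],[-12,-12,0],0],[[0,0,-0.45],[-16,-16,0],0],[[0,0,-0.55],[-20,-19.5,0],0],[[0,0,-0.55],[-22.4,-21.8,0],0],[[0,0,-0.55],[-22.4,-21.8,0],0],[[0,0,-0.55],[-22.4,-21.8,0],0],[[0,0,-0.55],[-22.4,-21.8,0],0],[[0,0,-0.55],[-22.4,-21.8,0],0],[[0,0,-0.55],[-22.4,-21.8,0],0]])

```text
clock: 15.58
position: [0.5347, 0.1008, 0.1876]
ee_rot: [0.252, -3.13, -0.0]
force: [-0.2, -0.3, -0.1]
width: 0.501
gripper_force: 0.0
```

Run:
```python
from h import *
s=readout.observe();print(s['position'])
print(changed(cams.get_image('scene')))
p,y=grasp('b',.078);print(p,*need(p,y))
```

```text
[0.53469599 0.10078521 0.18764455]
{'a': 57.6, 'b': 3.9, 'c': 1.3, 'd': 1.5}
[np.float64(0.5371464382427487), np.float64(0.1008416522828639), 0.078] [-0.25 -0.1  10.98] [ 0.001 -0.002  0.001] [ 2.000e-03  1.000e-03 -3.141e+00]
```

Call:
drive_tool(commands=[[[0,0,0],[-0.2,-0.1,3],0],[[0,0,0],[-0.2,-0.1,6],0],[[0,0,0],[-0.2,-0.1,9],0],[[0,0,0],[-0.2,-0.1,10.4],0],[[0,0,0],[-0.2,-0.1,10.9],0],[[0,0,0],[-0.2,-0.1,10.9],-0.4],[[0,0,0],[-0.2,-0.1,10.9],-1],[[0,0,0],[-0.2,-0.1,10.9],-1],[[0,0,0],[-0.2,-0.1,10.9],-1],[[0,0,0],[-0.2,-0.1,10.9],-1],[[0,0,0],[-0.2,-0.1,10.9],-1],[[0,0,0],[-0.2,-0.1,10.9],-1]])

```text
clock: 16.63
position: [0.538, 0.0994, 0.0805]
ee_rot: [-0.251, 3.131, 0.001]
force: [-2.0, 0.1, 6.3]
width: 0.168
gripper_force: 54.9
```

Call:
drive_tool(commands=[[[0,0,0],[0,0,-1],-1],[[0,0,0],[0,0,-3],-1],[[0,0,0],[0,0,-6],-1],[[0,0,0],[0,0,-9],-1],[[0,0,0],[0,0,-12],-1],[[0,0,0],[0,0,-14],-1],[[0,0,0],[0,0,-14],-1],[[0,0,0],[0,0,-14],-1]])

```text
clock: 17.3
position: [0.538, 0.0991, 0.2208]
ee_rot: [-0.251, 3.13, 0.001]
force: [-0.7, 1.0, -2.2]
width: 0.166
gripper_force: 54.9
```

Run:
```python
from h import *
s=readout.observe();print(s['position'],s['width'],s['force'])
im=cams.get_image('scene');cv2.imwrite('pics/s6.png',im);print(changed(im))
D=np.array([.5095,.346])
p,y=place('b',(.5353,.1008),.215,D=D);print(p,*need(p,y))
```

```text
[0.53797282 0.09913081 0.22083435] 0.16647173390864065 [-0.74311846  0.97947953 -2.1716154 ]
{'a': 59.4, 'b': 40.2, 'c': 1.2, 'd': 1.5}
[np.float64(0.43018745513223916), np.float64(0.30382358210327204), 0.215] [ 7.29 21.91  0.46] [ 0.    -0.    -0.331] [-1.00e-03 -0.00e+00  2.81e+00]
```

Call:
drive_tool(commands=[[[0,0,-0.03],[0.6,2,0],-1],[[0,0,-0.08],[1.6,5,0],-1],[[0,0,-0.13],[2.6,8,0],-1],[[0,0,-0.18],[3.7,11.5,0],-1],[[0,0,-0.23],[4.8,15,0],-1],[[0,0,-0.29],[6,18.5,0],-1],[[0,0,-0.33],[6.7,20.6,0],-1],[[0,0,-0.33],[7.1,21.8,0],-1],[[0,0,-0.33],[7.1,21.8,0],-1],[[0,0,-0.33],[7.1,21.8,0],-1],[[0,0,-0.33],[7.1,21.8,0],-1]])

```text
clock: 18.27
position: [0.4336, 0.301, 0.2192]
ee_rot: [0.757, -3.048, 0.002]
force: [0.8, -0.2, -1.6]
width: 0.169
gripper_force: 54.9
```

Run:
```python
from h import *
s=readout.observe();print(s['position'],s['width'],s['force'])
im=cams.get_image('scene');cv2.imwrite('pics/a7.png',cv2.resize(im[90:260,320:500],None,fx=3,fy=3))
D=np.array([.5095,.346])
p,y=place('b',(.538,.0994),.085,D=D);print(p,*need(p,y))
```

```text
[0.43360493 0.30098904 0.21918954] 0.16867051068914657 [ 0.83116853 -0.2300911  -1.63119325]
[np.float64(0.43319542969951863), np.float64(0.30337403899899845), 0.085] [-0.07  0.26 13.44] [-0.001 -0.001 -0.005] [-1.000e-03  2.000e-03  3.136e+00]
```

View pics/a7.png

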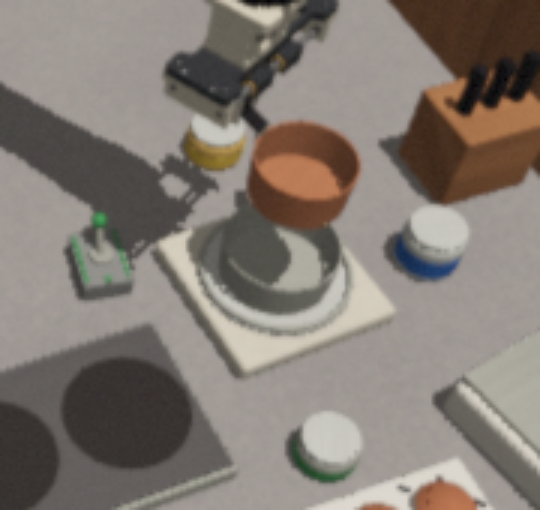

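The copper pan hangs level above the steel one: its rim runs x 249–360 with its top at y 122. Checking its centre before lowering.

Run:
```python
from h import *
q=lambda u,v:('scene',u/3+320-.33,v/3+90-.33)
print(ring('s',[q(249,164),q(360,167),q(306,122),q(270,133),q(345,137)],.054,.2185,[.507,.346]))
```

```text
(array([0.5155, 0.3379]), array([0.9, 0.2, 0.6, 1.2, 0.8]))
```

Call:
drive_tool(commands=[[[0,0,0],[-0.1,0.3,3],-1],[[0,0,0],[-0.1,0.3,6],-1],[[0,0,0],[-0.1,0.3,9],-1],[[0,0,0],[-0.1,0.3,11],-1],[[0,0,0],[-0.1,0.3,12],-1],[[0,0,0],[-0.1,0.3,12.6],-1],[[0,0,0],[-0.1,0.3,12.9],-1],[[0,0,0],[-0.1,0.3,12.9],-1]])

```text
clock: 18.98
position: [0.433, 0.306, 0.0911]
ee_rot: [-0.761, 3.047, 0.0]
force: [0.4, -0.2, -1.7]
width: 0.166
gripper_force: 54.9
```

Call:
drive_tool(commands=[[[0,0,0],[0,-0.1,0.3],-1],[[0,0,0],[0,-0.1,0.5],-1],[[0,0,0],[0,-0.1,0.5],-1]])

```text
clock: 19.23
position: [0.4331, 0.3055, 0.0861]
ee_rot: [-0.762, 3.047, 0.001]
force: [-0.7, -0.2, -1.2]
width: 0.167
gripper_force: 54.9
```

Call:
drive_tool(commands=[[[0,0,0],[0,0,0.2],-1],[[0,0,0],[0,0,0.2],-0.75],[[0,0,0],[0,0,0.2],-0.5],[[0,0,0],[0,0,0.2],-0.2],[[0,0,0],[0,0,0.2],-0.2],[[0,0,0],[0,0,0.2],-0.2],[[0,0,0],[0,0,-2],-0.2],[[0,0,0],[0,0,-5],-0.2],[[0,0,0],[0,0,-8],-0.2],[[0,0,0],[0,0,-11],-0.2],[[0,0,0],[0,0,-12],-0.2],[[0,0,0],[0,0,-12],-0.2]])

```text
clock: 20.23
position: [0.4342, 0.3063, 0.2085]
ee_rot: [-0.761, 3.043, 0.004]
force: [1.5, 0.0, -0.8]
width: 0.399
gripper_force: 0.0
```

Run:
```python
from h import *
s=readout.observe();print(s['joints'].round(2),s['position'],s['width'])
im=cams.get_image('scene');cv2.imwrite('pics/s8.png',im);print(changed(im))
cv2.imwrite('pics/a8.png',np.hstack([cv2.resize(im[110:230,350:480],None,fx=3,fy=3),cv2.resize(im[190:310,185:315],None,fx=3,fy=3)]))
p,y=grasp('c',.2);print(*need(p,y))
```

```text
[-1.05  0.31  0.43  1.86 -0.15  1.01  1.51] [0.43416915 0.30633911 0.20846286] 0.3990242080554567
{'a': 58.2, 'b': 27.3, 'c': 1.2, 'd': 1.5}
[ 12.18 -49.55   0.58] [0.001 0.002 0.429] [-3.000e-03  2.000e-03 -2.713e+00]
```

View pics/a8.png

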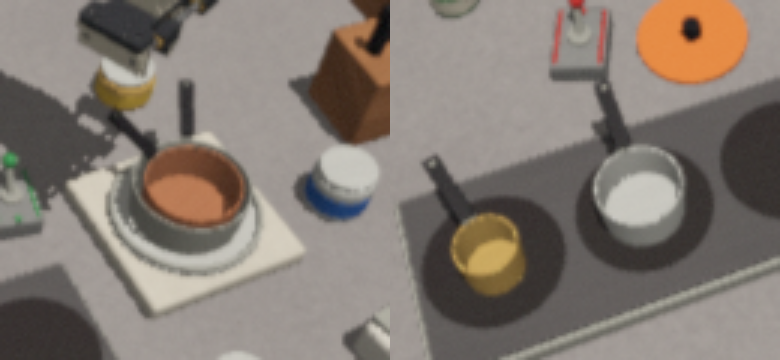

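The copper pan is seated in the steel one with handles apart, and the aluminium and brass pans haven't moved. On to the aluminium pan.

Call:
drive_tool(commands=[[[0,0,0.04],[1,-4,0],-0.2],[[0,0,0.08],[2,-8,0],-0.2],[[0,0,0.12],[3,-12,0],-0.2],[[0,0,0.16],[4,-16,0],-0.2],[[0,0,0.2],[5,-20,0],-0.2],[[0,0,0.24],[6,-24,0],-0.2],[[0,0,0.28],[7,-28,0],-0.2],[[0,0,0.32],[8,-32,0],-0.2],[[0,0,0.36],[9,-36,0],-0.2],[[0,0,0.4],[10,-40,0],-0.2],[[0,0,0.43],[11,-44,0],-0.2],[[0,0,0.43],[11.8,-48,0],-0.2],[[0,0,0.43],[12.2,-49.6,0],-0.2],[[0,0,0.43],[12.2,-49.6,0],-0.2],[[0,0,0.43],[12.2,-49.6,0],-0.2],[[0,0,0.43],[12.2,-49.6,0],-0.2]])

```text
clock: 21.62
position: [0.558, -0.1885, 0.2042]
ee_rot: [0.095, -3.138, -0.002]
force: [0.4, -1.1, 1.3]
width: 0.397
gripper_force: 0.0
```

Run:
```python
from h import *
s=readout.observe();print(s['position'])
im=cams.get_image('scene');print(changed(im))
p,y=grasp('c',.079);print(p,*need(p,y))
q=lambda u,v:('scene',u/3+350-.33,v/3+110-.33)
print(ring('s',[q(139,185),q(247,190),q(192,143)],.054,.084,[.507,.346]))
```

```text
[ 0.55795119 -0.18848421  0.20420891]
{'a': 58.1, 'b': 27.3, 'c': 3.8, 'd': 1.5}
[np.float64(0.559144113320769), np.float64(-0.18867808252467339), 0.079] [-0.11 -0.09 12.56] [ 0.001 -0.002  0.   ] [ 3.000e-03  2.000e-03 -3.141e+00]
(array([0.509 , 0.3464]), array([1.6, 1.5, 0.7]))
```

Call:
drive_tool(commands=[[[0,0,0],[-0.1,-0.1,3],-0.2],[[0,0,0],[-0.1,-0.1,6],-0.2],[[0,0,0],[-0.1,-0.1,9],-0.2],[[0,0,0],[-0.1,-0.1,11.5],-0.2],[[0,0,0],[-0.1,-0.1,12.5],-0.2],[[0,0,0],[-0.1,-0.1,12.6],-0.2],[[0,0,0],[-0.1,-0.1,12.6],-0.6],[[0,0,0],[-0.1,-0.1,12.6],-1],[[0,0,0],[-0.1,-0.1,12.6],-1],[[0,0,0],[-0.1,-0.1,12.6],-1],[[0,0,0],[-0.1,-0.1,12.6],-1],[[0,0,0],[-0.1,-0.1,12.6],-1]])

```text
clock: 22.67
position: [0.5601, -0.1909, 0.0808]
ee_rot: [-0.094, 3.139, -0.0]
force: [-2.0, 0.7, 6.8]
width: 0.164
gripper_force: 54.9
```

Call:
drive_tool(commands=[[[0,0,0],[0,0,-1],-1],[[0,0,0],[0,0,-3],-1],[[0,0,0],[0,0,-6],-1],[[0,0,0],[0,0,-9],-1],[[0,0,0],[0,0,-12],-1],[[0,0,0],[0,0,-14],-1],[[0,0,0],[0,0,-14],-1],[[0,0,0],[0,0,-14],-1]])

```text
clock: 23.33
position: [0.56, -0.1909, 0.221]
ee_rot: [-0.094, 3.138, -0.0]
force: [0.6, 0.2, -2.3]
width: 0.166
gripper_force: 54.9
```

Run:
```python
from h import *
s=readout.observe();print(s['joints'].round(2))
print(changed(cams.get_image('scene')))
print(*need([.485,.417,.22],1.9-np.pi/2))
```

```text
[-0.24  0.43  0.68  1.71 -0.3   1.11  2.17]
{'a': 58.1, 'b': 27.3, 'c': 50.1, 'd': 1.5}
[ 3.770e+00  6.108e+01 -1.000e-02] [ 0.    -0.     1.302] [ 0.    0.   -1.84]
```

Call:
drive_tool(commands=[[[0,0,0.03],[0.1,1.5,0],-1],[[0,0,0.1],[0.3,4.5,0],-1],[[0,0,0.18],[0.5,8,0],-1],[[0,0,0.26],[0.7,12,0],-1],[[0,0,0.34],[1,16,0],-1],[[0,0,0.43],[1.2,20,0],-1],[[0,0,0.52],[1.5,24,0],-1],[[0,0,0.61],[1.7,28,0],-1],[[0,0,0.7],[2,32,0],-1],[[0,0,0.79],[2.2,36,0],-1],[[0,0,0.88],[2.5,40,0],-1],[[0,0,0.97],[2.7,44,0],-1],[[0,0,1.06],[3,48,0],-1],[[0,0,1.15],[3.2,52,0],-1],[[0,0,1.22],[3.5,56,0],-1],[[0,0,1.3],[3.7,59,0],-1],[[0,0,1.3],[3.8,61,0],-1],[[0,0,1.3],[3.8,61,0],-1],[[0,0,1.3],[3.8,61,0],-1],[[0,0,1.3],[3.8,61,0],-1]])

```text
clock: 25.05
position: [0.4849, 0.4145, 0.2186]
ee_rot: [1.826, 2.556, -0.004]
force: [-0.3, 0.7, -1.3]
width: 0.165
gripper_force: 54.9
```

Run:
```python
from h import *
s=readout.observe();print(s['joints'].round(2),s['position'],s['width'],s['force'])
im=cams.get_image('scene');print(changed(im));cv2.imwrite('pics/a9.png',cv2.resize(im[60:240,320:500],None,fx=3,fy=3))
print(*need([.485,.417,.095],1.9-np.pi/2))
```

```text
[-1.36  0.6   0.93  1.6  -0.5   1.21 -0.  ] [0.48491639 0.41450888 0.21859626] 0.1652289145734783 [-0.30773258  0.73254717 -1.33824606]
{'a': 58.1, 'b': 27.4, 'c': 39.3, 'd': 1.5}
[ 0.29  0.08 12.4 ] [-0.001  0.001 -0.   ] [2.000e-03 2.000e-03 3.141e+00]
```

View pics/a9.png

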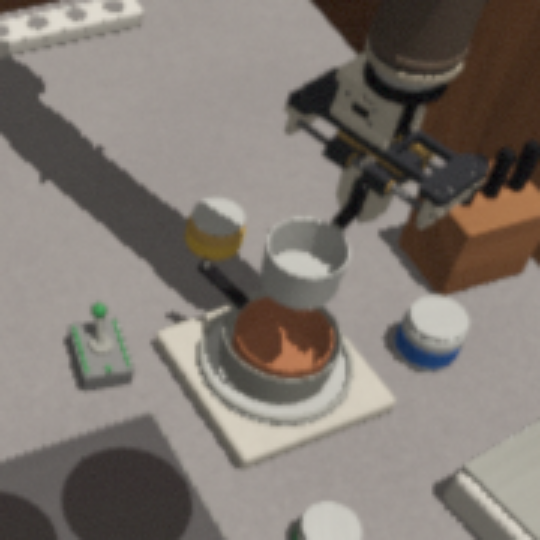

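The aluminium pan hangs over the nest: its rim runs x 262–350 with its top at y 218. Knife block and blue tin are clear of the lowering path.

Run:
```python
from h import *
q=lambda u,v:('scene',u/3+320-.33,v/3+60-.33)
for z in(.2185,.213):print(ring('s',[q(262,253),q(350,255),q(307,217)],.042,z,[.507,.346]))
```

```text
(array([0.5102, 0.3404]), array([0.9, 0.8, 0.4]))
(array([0.5068, 0.3437]), array([0.9, 0.8, 0.7]))
```

Call:
drive_tool(commands=[[[0,0,0],[0.2,0.1,3],-1],[[0,0,0],[0.2,0.1,6],-1],[[0,0,0],[0.2,0.1,9],-1],[[0,0,0],[0.2,0.1,11],-1],[[0,0,0],[0.2,0.1,11.8],-1],[[0,0,0],[0.2,0.1,12.2],-1],[[0,0,0],[0.2,0.1,12.2],-1]])

```text
clock: 25.68
position: [0.4858, 0.4173, 0.0979]
ee_rot: [1.827, 2.556, -0.0]
force: [-0.4, 0.7, -1.1]
width: 0.168
gripper_force: 54.9
```

Call:
drive_tool(commands=[[[0,0,0],[0,0,0.3],-1],[[0,0,0],[0,0,0.6],-1],[[0,0,0],[0,0,0.85],-1],[[0,0,0],[0,0,0.85],-1],[[0,0,0],[0,0,0.85],-0.75],[[0,0,0],[0,0,0.85],-0.5],[[0,0,0],[0,0,0.85],-0.3],[[0,0,0],[0,0,0.85],-0.3],[[0,0,0],[0,0,0.85],-0.3],[[0,0,0],[0,0,-1],-0.3],[[0,0,0],[0,0,-4],-0.3],[[0,0,0],[0,0,-7],-0.3],[[0,0,0],[0,0,-10],-0.3],[[0,0,0],[0,0,-11],-0.3]])

```text
clock: 26.85
position: [0.4873, 0.4185, 0.2122]
ee_rot: [1.825, 2.555, 0.008]
force: [0.5, -0.2, -0.6]
width: 0.347
gripper_force: 0.0
```

Run:
```python
from h import *
s=readout.observe();print(s['joints'].round(2),s['position'],s['width'])
im=cams.get_image('scene');cv2.imwrite('pics/s10.png',im);print(changed(im))
cv2.imwrite('pics/a10.png',cv2.resize(im[110:230,350:480],None,fx=4,fy=4))
p,y=grasp('d',.2);print(*need(p,y))
```

```text
[-1.36  0.6   0.93  1.6  -0.51  1.19  0.  ] [0.48727901 0.41852525 0.21223052] 0.3470852299559965
{'a': 58.1, 'b': 27.3, 'c': 39.4, 'd': 1.4}
[-76.08 -15.73   0.97] [ 0.006  0.003 -1.582] [ 0.003 -0.006  1.56 ]
```

View pics/a10.png

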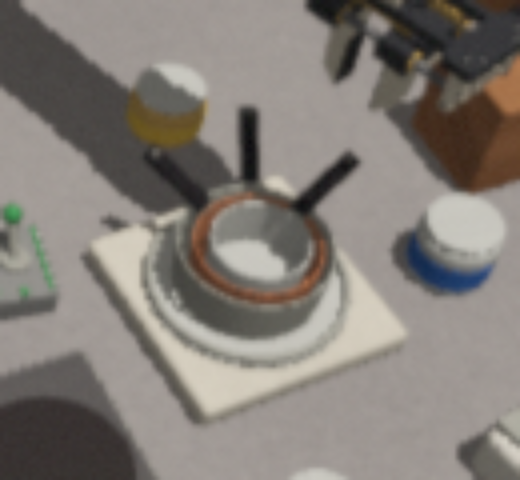

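The aluminium pan is nested flat, and the three handles fan out evenly in the crop, at about (150,155), (247,110) and (352,158). Now the brass pan.

Call:
drive_tool(commands=[[[0,0,-0.08],[-4,-0.8,0],-0.2],[[0,0,-0.16],[-8,-1.6,0],-0.2],[[0,0,-0.24],[-12,-2.4,0],-0.2],[[0,0,-0.32],[-16,-3.2,0],-0.2],[[0,0,-0.4],[-20,-4,0],-0.2],[[0,0,-0.48],[-24,-4.8,0],-0.2],[[0,0,-0.56],[-28,-5.6,0],-0.2],[[0,0,-0.64],[-32,-6.5,0],-0.2],[[0,0,-0.72],[-36,-7.3,0],-0.2],[[0,0,-0.8],[-40,-8.1,0],-0.2],[[0,0,-0.9],[-44,-9,0],-0.2],[[0,0,-1.0],[-48,-9.9,0],-0.2],[[0,0,-1.1],[-52,-10.7,0],-0.2],[[0,0,-1.2],[-56,-11.5,0],-0.2],[[0,0,-1.3],[-60,-12.3,0],-0.2],[[0,0,-1.4],[-64,-13.2,0],-0.2],[[0,0,-1.5],[-68,-14,0],-0.2],[[0,0,-1.58],[-72,-14.9,0],-0.2],[[0,0,-1.58],[-75,-15.5,0],-0.2],[[0,0,-1.58],[-76,-15.7,0],-0.2]])

```text
clock: 28.57
position: [0.5817, -0.3579, 0.2068]
ee_rot: [0.523, -3.096, 0.004]
force: [-0.8, 0.4, 0.3]
width: 0.399
gripper_force: 0.0
```

Call:
drive_tool(commands=[[[0,0,0],[0,0,0],-0.2],[[0,0,0],[0,0,0],-0.2],[[0,0,0],[0,0,0],-0.2]])

```text
clock: 28.82
position: [0.5842, -0.3495, 0.207]
ee_rot: [0.534, -3.096, -0.003]
force: [-0.3, 0.5, -1.1]
width: 0.401
gripper_force: 0.0
```

Run:
```python
from h import *
s=readout.observe();print(s['joints'].round(2),s['position'])
im=cams.get_image('scene');print(changed(im))
p,y=grasp('d',.079);print(p,*need(p,y))
q=lambda u,v:('scene',u/4+350-.37,v/4+110-.37)
print(ring('s',[q(208,243),q(313,247),q(262,197)],.042,.088,[.507,.346]))
```

```text
[ 0.12  0.58  0.56  1.48 -0.32  1.18  2.65] [ 0.58418342 -0.34953624  0.20701804]
{'a': 58.1, 'b': 27.4, 'c': 39.4, 'd': 4.4}
[np.float64(0.5856977701972059), np.float64(-0.3518392416099779), 0.079] [-0.03 -0.31 12.83] [0.002 0.    0.001] [-1.000e-03  3.000e-03 -3.141e+00]
(array([0.5062, 0.3493]), array([0.5, 0.5, 0.3]))
```

Call:
drive_tool(commands=[[[0,0,0],[0,-0.3,3],-0.2],[[0,0,0],[0,-0.3,6],-0.2],[[0,0,0],[0,-0.3,9],-0.2],[[0,0,0],[0,-0.3,11.5],-0.2],[[0,0,0],[0,-0.3,12.6],-0.2],[[0,0,0],[0,-0.3,12.8],-0.2],[[0,0,0],[0,-0.3,12.8],-0.6],[[0,0,0],[0,-0.3,12.8],-1],[[0,0,0],[0,-0.3,12.8],-1],[[0,0,0],[0,-0.3,12.8],-1],[[0,0,0],[0,-0.3,12.8],-1],[[0,0,0],[0,-0.3,12.8],-1]])

```text
clock: 29.87
position: [0.5852, -0.3551, 0.081]
ee_rot: [-0.531, 3.095, -0.002]
force: [-0.8, 0.2, 6.4]
width: 0.166
gripper_force: 55.0
```

Call:
drive_tool(commands=[[[0,0,0],[0,0,-1],-1],[[0,0,0],[0,0,-3],-1],[[0,0,0],[0,0,-6],-1],[[0,0,0],[0,0,-9],-1],[[0,0,0],[0,0,-12],-1],[[0,0,0],[0,0,-14],-1],[[0,0,0],[0,0,-14],-1],[[0,0,0],[0,0,-14],-1]])

```text
clock: 30.53
position: [0.5852, -0.3549, 0.2214]
ee_rot: [-0.531, 3.094, -0.002]
force: [0.3, -0.7, -2.3]
width: 0.167
gripper_force: 55.0
```

Run:
```python
from h import *
s=readout.observe();print(s['joints'].round(2),changed(cams.get_image('scene')))
print(*need([.4985,.283,.22],-1.7-np.pi/2))
```

```text
[ 0.14  0.57  0.54  1.45 -0.3   1.2   2.63] {'a': 58.1, 'b': 27.4, 'c': 39.4, 'd': 25.3}
[-13.14  62.94  -0.  ] [ 0.     0.    -1.101] [ 0.   -0.    2.04]
```

Call:
drive_tool(commands=[[[0,0,0],[-0.3,1.5,0],-1],[[0,0,0],[-0.9,4.5,0],-1],[[0,0,0],[-1.7,8,0],-1],[[0,0,0],[-2.5,12,0],-1],[[0,0,-0.02],[-3.3,16,0],-1],[[0,0,-0.06],[-4.2,20,0],-1],[[0,0,-0.12],[-5,24,0],-1],[[0,0,-0.2],[-5.8,28,0],-1],[[0,0,-0.28],[-6.7,32,0],-1],[[0,0,-0.36],[-7.5,36,0],-1],[[0,0,-0.44],[-8.4,40,0],-1],[[0,0,-0.53],[-9.2,44,0],-1],[[0,0,-0.62],[-10,48,0],-1],[[0,0,-0.72],[-10.9,52,0],-1],[[0,0,-0.82],[-11.7,56,0],-1],[[0,0,-0.92],[-12.5,60,0],-1],[[0,0,-1.02],[-13,62,0],-1],[[0,0,-1.1],[-13.1,62.9,0],-1],[[0,0,-1.1],[-13.1,62.9,0],-1],[[0,0,-1.1],[-13.1,62.9,0],-1]])

```text
clock: 32.25
position: [0.4977, 0.2816, 0.2184]
ee_rot: [2.068, -2.362, -0.0]
force: [0.3, -0.1, -1.0]
width: 0.168
gripper_force: 55.0
```

Call:
drive_tool(commands=[[[0,0,0],[0,0,0],-1],[[0,0,0],[0,0,0],-1],[[0,0,0],[0,0,0],-1]])

```text
clock: 32.5
position: [0.4989, 0.2807, 0.2197]
ee_rot: [2.067, -2.365, 0.001]
force: [0.0, -0.8, -1.0]
width: 0.167
gripper_force: 55.0
```

Run:
```python
from h import *
s=readout.observe();print(s['joints'].round(2),s['position'],s['width'],s['force'])
im=cams.get_image('scene');cv2.imwrite('pics/s11.png',im)
print(*need([.4985,.283,.1],-1.7-np.pi/2))
# brass rim by colour
hsv=cv2.cvtColor(im,cv2.COLOR_BGR2HSV);m=cv2.inRange(hsv,(18,90,60),(32,255,255))[60:260,330:500]
n,l,st,ce=cv2.connectedComponentsWithStats(m);print([(st[i].tolist()) for i in range(1,n) if st[i][4]>30])
a=np.linspace(0,6.28,90)
for z in(.2185,.212):
    q=np.array([proj('scene',[.507+.03*np.cos(t),.348+.03*np.sin(t),z]) for t in a])-[330,60];print(q.min(0),q.max(0))
```

```text
[-0.73  0.35  0.16  1.72 -0.06  1.07  2.46] [0.49887234 0.28074725 0.21966201] 0.1667185539527841 [ 0.02170977 -0.79394049 -1.03300972]
[-0.19  0.06 11.97] [-0.    -0.    -0.004] [-0.     0.     3.137]
[[52, 73, 18, 14, 123], [80, 88, 20, 12, 144]]
[83.01019329 73.67547091] [103.21539976  88.11770146]
[82.57800261 75.20508564] [102.68920088  89.62797623]
```

Run:
```python
import cv2
im=cv2.imread('pics/s11.png')
for r in(139,143,147,151,155): print(r,[tuple(int(v) for v in im[r,c][::-1]) for c in range(404,442,2)])
```

```text
139 [(48, 48, 45), (43, 42, 43), (55, 55, 57), (79, 76, 75), (58, 58, 60), (55, 55, 57), (57, 55, 58), (59, 57, 61), (55, 56, 57), (56, 55, 59), (55, 56, 59), (80, 80, 78), (60, 61, 61), (58, 57, 58), (55, 56, 56), (152, 146, 139), (160, 154, 149), (160, 154, 149), (160, 153, 148)]
143 [(83, 79, 72), (61, 59, 55), (37, 37, 36), (42, 44, 45), (36, 37, 39), (41, 42, 44), (38, 36, 39), (44, 44, 42), (52, 50, 49), (63, 61, 56), (86, 82, 74), (105, 99, 88), (91, 86, 79), (121, 114, 96), (147, 139, 123), (162, 155, 151), (160, 154, 149), (158, 153, 148), (161, 155, 150)]
147 [(103, 99, 89), (103, 97, 87), (90, 85, 77), (108, 103, 92), (111, 105, 94), (103, 98, 87), (104, 99, 88), (103, 98, 87), (101, 97, 86), (101, 97, 88), (104, 99, 88), (103, 95, 86), (121, 112, 99), (147, 134, 116), (157, 150, 146), (159, 153, 149), (138, 131, 127), (154, 148, 144), (160, 153, 150)]
151 [(132, 126, 119), (126, 120, 112), (133, 126, 119), (98, 86, 68), (92, 77, 51), (97, 80, 52), (95, 77, 44), (104, 82, 46), (112, 90, 50), (119, 95, 53), (121, 98, 54), (123, 97, 52), (132, 114, 83), (158, 152, 146), (124, 118, 114), (47, 44, 44), (39, 39, 38), (61, 58, 59), (145, 139, 134)]
155 [(161, 153, 149), (160, 156, 150), (159, 152, 148), (107, 98, 86), (93, 75, 43), (97, 78, 43), (103, 81, 44), (111, 88, 49), (115, 92, 48), (119, 94, 51), (121, 96, 52), (122, 100, 59), (96, 90, 83), (39, 38, 39), (35, 34, 33), (64, 61, 59), (145, 139, 135), (162, 155, 150), (161, 155, 149)]
```

Run:
```python
from h import *
a=np.linspace(0,6.28,90)
for z,r in((.2185,.03),(.2,.029),(.18,.0285)):
  for c in((.507,.346),(.507,.340)):
    q=np.array([proj('scene',[c[0]+r*np.cos(t),c[1]+r*np.sin(t),z]) for t in a]);print(z,c,q.min(0).round(1),q.max(0).round(1))
```

```text
0.2185 (0.507, 0.346) [412.4 133.8] [432.6 148.3]
0.2185 (0.507, 0.34) [410.6 134.3] [430.9 148.8]
0.2 (0.507, 0.346) [411.5 138.4] [430.8 152.3]
0.2 (0.507, 0.34) [409.8 138.8] [429.1 152.8]
0.18 (0.507, 0.346) [410.4 143. ] [429.1 156.7]
0.18 (0.507, 0.34) [408.7 143.5] [427.4 157.2]
```

Run:
```python
from h import *
print(*need([.4985,.286,.1],-1.7-np.pi/2))
```

```text
[-0.49  0.1  11.97] [-0.    -0.    -0.004] [-0.     0.     3.137]
```

Call:
drive_tool(commands=[[[0,0,0],[-0.5,0.1,3],-1],[[0,0,0],[-0.5,0.1,6],-1],[[0,0,0],[-0.5,0.1,8.5],-1],[[0,0,0],[-0.5,0.1,10.2],-1],[[0,0,0],[-0.5,0.1,11.2],-1],[[0,0,0],[-0.5,0.1,11.8],-1],[[0,0,0],[-0.5,0.1,11.8],-1],[[0,0,0],[-0.5,0.1,11.8],-1]])

```text
clock: 33.22
position: [0.4987, 0.2874, 0.1025]
ee_rot: [-2.07, 2.361, -0.0]
force: [0.3, -0.5, -1.0]
width: 0.163
gripper_force: 55.0
```

Call:
drive_tool(commands=[[[0,0,0],[0,0,0.4],-1],[[0,0,0],[0,0,0.8],-1],[[0,0,0],[0,0,0.85],-1],[[0,0,0],[0,0,0.85],-1]])

```text
clock: 33.55
position: [0.4984, 0.2874, 0.0935]
ee_rot: [-2.071, 2.361, -0.0]
force: [-0.3, 0.6, -1.1]
width: 0.171
gripper_force: 55.0
```

Run:
```python
from h import *
im=cams.get_image('scene')
for r in(160,164,168,172,176,180): print(r,[tuple(int(v) for v in im[r,c][::-1]) for c in range(396,434,2)])
a=np.linspace(0,6.28,90)
for z,r in((.092,.03),(.088,.042)):
    q=np.array([proj('scene',[.507+r*np.cos(t),.348+r*np.sin(t),z]) for t in a]);print(z,q.min(0).round(1),q.max(0).round(1))
```

```text
160 [(30, 26, 29), (24, 22, 23), (84, 79, 72), (123, 117, 106), (114, 108, 99), (101, 97, 89), (91, 88, 83), (77, 75, 72), (64, 63, 64), (62, 63, 64), (64, 62, 62), (124, 98, 82), (125, 93, 74), (110, 91, 77), (52, 48, 48), (37, 38, 37), (43, 39, 41), (129, 123, 120), (158, 150, 146)]
164 [(87, 71, 46), (72, 61, 42), (31, 29, 27), (52, 52, 55), (56, 56, 59), (55, 56, 58), (59, 59, 61), (55, 55, 59), (56, 57, 59), (57, 57, 58), (60, 57, 60), (55, 56, 58), (60, 59, 61), (63, 63, 65), (118, 116, 109), (99, 79, 67), (102, 90, 81), (153, 146, 141), (162, 155, 149)]
168 [(69, 66, 59), (44, 42, 41), (54, 53, 56), (59, 58, 61), (56, 55, 57), (57, 57, 59), (58, 57, 61), (58, 57, 59), (56, 55, 58), (59, 57, 60), (56, 57, 60), (70, 69, 68), (63, 61, 64), (63, 63, 63), (60, 61, 62), (115, 113, 107), (110, 88, 75), (118, 87, 70), (134, 131, 122)]
172 [(92, 87, 76), (93, 89, 79), (48, 47, 44), (53, 52, 56), (56, 57, 57), (49, 50, 52), (57, 59, 60), (47, 47, 49), (46, 46, 46), (43, 42, 42), (46, 45, 43), (64, 61, 58), (73, 71, 64), (92, 87, 78), (101, 97, 90), (95, 94, 90), (112, 100, 90), (120, 77, 57), (85, 77, 70)]
176 [(75, 70, 65), (86, 72, 62), (102, 96, 86), (85, 82, 73), (104, 98, 88), (112, 107, 95), (104, 99, 88), (106, 101, 90), (105, 100, 89), (105, 100, 87), (107, 101, 89), (103, 96, 83), (118, 105, 83), (107, 101, 92), (114, 114, 109), (149, 145, 138), (80, 54, 39), (124, 87, 68), (86, 83, 77)]
180 [(70, 70, 65), (78, 76, 71), (89, 82, 73), (90, 71, 58), (90, 63, 49), (120, 90, 72), (101, 92, 85), (102, 100, 94), (106, 106, 99), (118, 116, 109), (143, 141, 134), (139, 138, 131), (123, 122, 115), (120, 120, 114), (118, 108, 100), (161, 105, 72), (125, 84, 63), (99, 95, 88), (173, 171, 161)]
0.092 [405.2 161.2] [423.8 175.2]
0.088 [401.3 159.3] [427.2 178.9]
```

Call:
drive_tool(commands=[[[0,0,0],[0,0,0.1],-1],[[0,0,0],[0,0,0.1],-0.75],[[0,0,0],[0,0,0.1],-0.55],[[0,0,0],[0,0,0.1],-0.4],[[0,0,0],[0,0,0.1],-0.4],[[0,0,0],[0,0,0.1],-0.4],[[0,0,0],[0,0,-1],-0.4],[[0,0,0],[0,0,-4],-0.4],[[0,0,0],[0,0,-7],-0.4],[[0,0,0],[0,0,-10],-0.4],[[0,0,0],[0,0,-13],-0.4],[[0,0,0],[-4,1,-15],-0.4],[[0,0,0],[4,1,-15],-0.4],[[0,0,0],[8,3,-15],-0.4],[[0,0,0],[11,5,-15],-0.4],[[0,0,0],[11,5,-15],-0.4]])

```text
clock: 34.93
position: [0.4328, 0.1815, 0.2438]
ee_rot: [2.069, -2.363, 0.001]
force: [0.8, -0.2, 0.8]
width: 0.302
gripper_force: 0.0
```

Run:
```python
from h import *
s=readout.observe();print(s['joints'].round(2),s['position'],s['width'])
im=cams.get_image('scene');t=cams.get_image('top');cv2.imwrite('pics/s12.png',im);cv2.imwrite('pics/t12.png',t)
cv2.imwrite('pics/a12.png',np.hstack([cv2.resize(im[105:235,330:462],None,fx=3,fy=3),cv2.resize(t[130:260,160:292],None,fx=3,fy=3)]))
print(Ro.from_rotvec(s['ee_rot']).as_matrix().round(2))
```

```text
[-0.67  0.16  0.19  1.92 -0.03  1.06  2.54] [0.43278808 0.18149543 0.24378635] 0.30194182321279905
[[-0.13 -0.99 -0.  ]
 [-0.99  0.13 -0.  ]
 [ 0.    0.   -1.  ]]
```

View pics/a12.png

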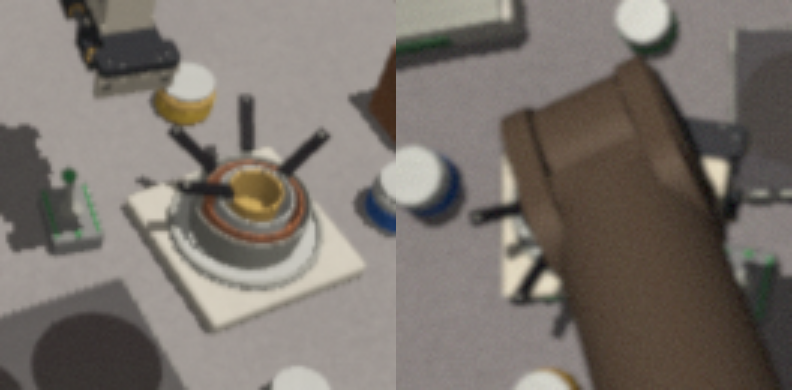

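The nest is complete: four concentric rims, and handle ends well apart in the scene crop at (247,97), (322,133), (176,130) and (183,187). Now the green toggle.

Run:
```python
from h import *
print(need([.356,.178,.058]),readout.observe()['ee_rot'])
q=lambda u,v:np.array([u/3+330-.33,v/3+105-.33])
e={k:onz('scene',q(*p),z)[:2] for k,p,z in(('a',(247,97),.108),('b',(174,130),.112),('c',(322,131),.116),('d',(181,187),.12))}
for i in 'abcd':print(i,e[i].round(3),[round(float(np.hypot(*(e[i]-e[j]))),3) for j in 'abcd'])
```

```text
[array([ 1.21,  7.51, 18.62])] [ 2.06538564e+00 -2.36574190e+00  7.69141134e-05]
a [0.391 0.397] [0.0, 0.106, 0.095, 0.173]
b [0.413 0.293] [0.106, 0.0, 0.163, 0.09]
c [0.472 0.445] [0.095, 0.163, 0.0, 0.187]
d [0.496 0.26 ] [0.173, 0.09, 0.187, 0.0]
```

Call:
drive_tool(commands=[[[0,0,0],[0.6,3.7,0],-1],[[0,0,0],[1.2,7.5,0],-1],[[0,0,0],[1.2,7.5,3],-1],[[0,0,0],[1.2,7.5,7],-1],[[0,0,0],[1.2,7.5,11],-1],[[0,0,0],[1.2,7.5,15],-1],[[0,0,0],[1.2,7.5,17.5],-1],[[0,0,0],[1.2,7.5,18.6],-1],[[0,0,0],[1.2,7.5,18.6],-1]])

```text
clock: 35.78
position: [0.3573, 0.1822, 0.0555]
ee_rot: [2.069, -2.358, -0.001]
force: [1.0, -0.8, -0.6]
width: 0.003
gripper_force: 0.0
```

Call:
drive_tool(commands=[[[0,0,0],[0,-1,0],-1],[[0,0,0],[0,-2,0],-1],[[0,0,0],[0,-2.7,0],-1],[[0,0,0],[0,-3.4,0],-1],[[0,0,0],[0,-4.1,0],-1],[[0,0,0],[0,-4.7,0],-1],[[0,0,0],[0,-5.1,0],-1],[[0,0,0],[0,-5.1,0],-1],[[0,0,0],[0,-3,0],-1],[[0,0,0],[0,-1,0],-1],[[0,0,0],[0,-1,-3],-1],[[0,0,0],[0,-1,-7],-1],[[0,0,0],[0,-1,-11],-1],[[0,0,0],[0,-1,-14],-1],[[0,0,0],[6,0,-14],-0.2],[[0,0,0],[10,0,-14],-0.2],[[0,0,0],[10,0,-14],-0.2]])

```text
clock: 37.2
position: [0.3434, 0.0797, 0.1973]
ee_rot: [2.069, -2.363, -0.0]
force: [-0.2, -0.6, -0.1]
width: 0.171
gripper_force: 0.0
```

Run:
```python
from h import *
s=readout.observe();print(s['joints'].round(2),s['position'])
im=cams.get_image('scene');cv2.imwrite('pics/s13.png',im)
h=cv2.cvtColor(im,cv2.COLOR_BGR2HSV)
def blob(lo,hi,x,y,w,hh,n):
    m=cv2.inRange(h,lo,hi)[y:y+hh,x:x+w];k,l,st,c=cv2.connectedComponentsWithStats(m)
    print(n,[(round(c[i][0]+x,1),round(c[i][1]+y,1),int(st[i][4])) for i in range(1,k) if st[i][4]>5])
blob((50,90,40),(80,255,255),330,145,50,50,'green')
blob((0,150,90),(6,255,255),225,175,50,45,'red')
blob((6,150,60),(18,255,255),240,170,90,70,'cover')
print('green on',proj('scene',[.438,.168,.069]),'off',proj('scene',[.4,.173,.069]))
print('red off',proj('scene',[.39,-.188,.069]))
print('cover exp',proj('scene',[.43,-.075,.008]),'knob top',proj('scene',[.43,-.075,.03]))
```

```text
[-0.61  0.    0.23  2.23 -0.    0.91  2.63] [0.34338242 0.07965977 0.19733947]
green [(np.float64(355.5), np.float64(172.2), 13)]
red [(np.float64(246.6), np.float64(189.6), 13)]
cover [(np.float64(285.4), np.float64(202.4), 823)]
green on [354.97706835 171.4802296 ] off [351.97155334 162.94487949]
red off [246.72899722 189.25295843]
cover exp [285.43103898 200.24364588] knob top [284.97455835 196.36253758]
```

Run:
```python
from h import *
T=lambda u:(u[0]/3+190-.33,u[1]/3+130-.33)
S=lambda u:(u[0]/3+185-.33,u[1]/3+145-.33)
a=np.array([onz('top',T(c),.03)[:2] for c in((249,30),(775,20),(783,192),(250,202))]);b=np.array([onz('scene',S(c),.03)[:2] for c in((640,303),(75,495),(10,342),(557,160))])
print(a.round(3).tolist(),a.mean(0));print(b.round(3).tolist())
im=cv2.imread('pics/s13.png');g=im[185:215,265:305].sum(2).astype(int);v,u=np.nonzero((g<110));print('knob px',u.mean()+265,v.mean()+185,len(u),onz('scene',(u.mean()+265,v.mean()+185),.022))
print(*need([.431,-.0765,.19],np.pi/2))
```

```text
[[0.713, 0.192], [0.731, -0.407], [0.532, -0.408], [0.513, 0.183]] [ 0.62221414 -0.10987941]
[[0.72, 0.193], [0.726, -0.376], [0.552, -0.409], [0.53, 0.187]]
knob px 285.1333333333333 199.86666666666667 15 [ 0.43809823 -0.07746357  0.022     ]
[ 14.13 -10.8    0.71] [ 0.    -0.002  1.436] [ 0.002  0.    -1.706]
```

Run:
```python
from h import *
from scipy.ndimage import map_coordinates
for n,f in(('scene','pics/s13.png'),('top','pics/top0.png')):
    g=cv2.cvtColor(cv2.imread(f),cv2.COLOR_BGR2GRAY).astype(float)
    for y in(.17,.04,-.11,-.26,-.39):
        xs=np.arange(.49,.76,.006);q=np.array([proj(n,[x,y,.03]) for x in xs])
        v=map_coordinates(g,[q[:,1],q[:,0]],order=1);print(n,y,v.astype(int).tolist())
    for x in(.6,.66):
        for lo in(-.45,.15):
            ys=np.arange(lo,lo+.08,.005);q=np.array([proj(n,[x,y,.03]) for y in ys]);print(n,'x',x,lo,map_coordinates(g,[q[:,1],q[:,0]],order=1).astype(int).tolist())
```

```text
scene 0.17 [154, 155, 153, 157, 156, 154, 127, 96, 92, 93, 91, 92, 93, 93, 89, 77, 60, 51, 50, 54, 53, 52, 53, 50, 50, 51, 52, 52, 56, 78, 93, 93, 95, 95, 95, 95, 95, 98, 144, 136, 122, 153, 156, 156, 156]
scene 0.04 [154, 154, 153, 151, 152, 150, 143, 111, 94, 92, 95, 94, 95, 94, 94, 95, 95, 95, 97, 97, 96, 96, 95, 96, 96, 96, 97, 96, 95, 95, 96, 96, 96, 95, 96, 98, 97, 96, 94, 147, 115, 130, 152, 155, 157]
scene -0.11 [158, 154, 132, 144, 156, 157, 155, 150, 112, 93, 93, 92, 92, 93, 94, 93, 92, 91, 92, 91, 94, 92, 92, 91, 93, 91, 95, 94, 95, 94, 95, 95, 95, 93, 94, 94, 92, 93, 94, 99, 155, 108, 140, 154, 156]
scene -0.26 [156, 155, 156, 157, 156, 155, 155, 155, 138, 102, 92, 92, 94, 97, 94, 94, 95, 94, 95, 96, 96, 98, 95, 96, 96, 95, 96, 95, 95, 95, 95, 97, 96, 95, 96, 95, 96, 96, 94, 96, 109, 155, 108, 147, 156]
scene -0.39 [153, 154, 153, 150, 150, 150, 151, 152, 150, 129, 97, 92, 95, 94, 92, 93, 94, 92, 81, 61, 53, 51, 52, 50, 52, 52, 50, 51, 52, 53, 57, 81, 92, 95, 93, 94, 94, 92, 91, 93, 92, 119, 142, 111, 150]
scene x 0.6 -0.45 [152, 150, 152, 151, 152, 152, 153, 150, 143, 96
[... 982 characters left out ...]
9, 72, 69, 72, 70, 69, 72, 73, 72, 70, 70, 71, 70, 71, 72, 69, 71, 72, 71, 67, 70, 73, 70, 70, 69, 69, 75, 104, 120, 123, 119, 121]
top -0.39 [116, 116, 116, 117, 114, 117, 103, 68, 61, 60, 68, 68, 71, 64, 58, 49, 53, 59, 59, 50, 45, 47, 44, 43, 38, 41, 43, 45, 45, 46, 50, 59, 66, 65, 67, 67, 65, 69, 65, 66, 80, 101, 117, 121, 115]
top x 0.6 -0.45 [118, 118, 120, 121, 118, 121, 121, 123, 114, 81, 66, 62, 56, 41, 31, 19, 20]
top x 0.6 0.15 [131, 121, 94, 69, 64, 67, 67, 81, 110, 114, 119, 123, 123, 121, 122, 123]
top x 0.66 -0.45 [121, 121, 122, 120, 119, 121, 120, 119, 111, 86, 66, 51, 44, 43, 57, 68, 60]
top x 0.66 0.15 [41, 40, 37, 49, 69, 76, 74, 75, 95, 117, 119, 122, 121, 118, 120, 120]
```

Call:
drive_tool(commands=[[[0,0,0.11],[1.2,-0.9,0],0],[[0,0,0.22],[2.5,-1.8,0],0],[[0,0,0.33],[3.7,-2.7,0],0],[[0,0,0.44],[5,-3.6,0],0],[[0,0,0.55],[6,-4.5,0],0],[[0,0,0.66],[7,-5.3,0],0],[[0,0,0.77],[8,-6.1,0],0],[[0,0,0.88],[9,-7,0],0],[[0,0,0.99],[10,-7.8,0],0],[[0,0,1.1],[11,-8.6,0],0],[[0,0,1.21],[12,-9.4,0],0],[[0,0,1.32],[13,-10.2,0],0],[[0,0,1.435],[14.1,-10.8,0],0],[[0,0,1.435],[14.1,-10.8,0],0],[[0,0,1.435],[14.1,-10.8,0],0],[[0,0,1.435],[14.1,-10.8,0],0]], newtons=25)

```text
clock: 38.58
position: [0.4335, -0.0696, 0.197]
ee_rot: [0.015, -3.141, -0.001]
force: [0.1, 0.8, 0.7]
width: 0.498
gripper_force: 0.0
```

Run:
```python
from h import *
print(readout.observe()['position'],*need([.432,-.0765,.012],np.pi/2))
```

```text
[ 0.4335034  -0.0696008   0.19702021] [ 0.14 -0.7  18.5 ] [ 0.    -0.001  0.009] [ 1.000e-03  1.000e-03 -3.132e+00]
```

Call:
drive_tool(commands=[[[0,0,0],[0.1,-0.3,4],0],[[0,0,0],[0.1,-0.5,8],0],[[0,0,0],[0.1,-0.5,12],0],[[0,0,0],[0.1,-0.5,15],0],[[0,0,0],[0.1,-0.5,17],0],[[0,0,0],[0.1,-0.5,18.2],0],[[0,0,0],[0.1,-0.5,18.4],0],[[0,0,0],[0.1,-0.5,18.4],0]])

```text
clock: 39.25
position: [0.4324, -0.0747, 0.0128]
ee_rot: [0.012, -3.14, -0.001]
force: [-0.6, -0.1, 0.1]
width: 0.497
gripper_force: 0.0
```

Call:
drive_tool(commands=[[[0,0,0],[0,0,0],-0.5],[[0,0,0],[0,0,0],-1],[[0,0,0],[0,0,0],-1],[[0,0,0],[0,0,0],-1],[[0,0,0],[0,0,0],-1],[[0,0,0],[0,0,0],-1],[[0,0,0],[0,0,-2],-1],[[0,0,0],[0,0,-5],-1],[[0,0,0],[0,0,-9],-1],[[0,0,0],[0,0,-12],-1],[[0,0,0],[0,0,-12],-1],[[0,0,0],[0,0,-12],-1]])

```text
clock: 40.25
position: [0.434, -0.0751, 0.1346]
ee_rot: [-0.009, 3.138, 0.001]
force: [0.9, 0.8, -2.7]
width: 0.234
gripper_force: 25.0
```

Run:
```python
from h import *
s=readout.observe();print(s['position'],s['width'],s['force'],*need([.63,-.108,.13],np.pi/2))
```

```text
[ 0.43404853 -0.07509874  0.13461363] 0.23425049168147016 [ 0.92819525  0.84826719 -2.7377239 ] [-19.57  -3.41   0.53] [0.001 0.004 0.006] [-6.000e-03  1.000e-03 -3.136e+00]
```

Call:
drive_tool(commands=[[[0,0,0],[-2,-0.3,0],-1],[[0,0,0],[-5,-0.9,0],-1],[[0,0,0],[-8.5,-1.5,0],-1],[[0,0,0],[-12,-2.1,0],-1],[[0,0,0],[-15.5,-2.7,0],-1],[[0,0,0],[-18.3,-3.2,0],-1],[[0,0,0],[-19.6,-3.4,0],-1],[[0,0,0],[-19.6,-3.4,0],-1],[[0,0,0],[-19.6,-3.4,0],-1],[[0,0,0],[-19.6,-3.4,3],-1],[[0,0,0],[-19.6,-3.4,6],-1],[[0,0,0],[-19.6,-3.4,8],-1],[[0,0,0],[-19.6,-3.4,8.4],-1],[[0,0,0],[-19.6,-3.4,8.4],-1]])

```text
clock: 41.42
position: [0.6266, -0.108, 0.0476]
ee_rot: [0.007, -3.137, -0.001]
force: [1.0, -0.0, -1.3]
width: 0.23
gripper_force: 25.0
```

Call:
drive_tool(commands=[[[0,0,0],[-0.3,0,0.2],-1],[[0,0,0],[-0.3,0,0.4],-1],[[0,0,0],[-0.3,0,0.4],-1],[[0,0,0],[-0.3,0,0.4],-0.5],[[0,0,0],[-0.3,0,0.4],0],[[0,0,0],[-0.3,0,0.4],0],[[0,0,0],[-0.3,0,0.4],0],[[0,0,0],[-0.3,0,-3],0],[[0,0,0],[-0.3,0,-7],0],[[0,0,0],[-0.3,0,-11],0],[[0,0,0],[-0.3,0,-15],0],[[0,0,0],[6,0,-15],0],[[0,0,0],[12,0,-15],0],[[0,0,0],[18,0,-15],0],[[0,0,0],[24,0,-15],0],[[0,0,0],[24,0,-15],0],[[0,0,0],[24,0,-15],0],[[0,0,0],[24,0,-15],0]])

```text
clock: 42.92
position: [0.3819, -0.1098, 0.1985]
ee_rot: [0.004, -3.137, -0.005]
force: [0.2, -0.9, -0.0]
width: 0.501
gripper_force: 0.0
```

Run:
```python
from h import *
s=readout.observe();print(s['position'],s['force'],s['width'])
im=cams.get_image('scene');cv2.imwrite('pics/s14.png',im)
h=cv2.cvtColor(im,cv2.COLOR_BGR2HSV)
m=cv2.inRange(h,(5,150,90),(18,255,255));m[:, :250]=0;m[:,345:]=0;m[290:]=0
c=max(cv2.findContours(m,0,2)[0],key=cv2.contourArea).reshape(-1,2)
uv=[('scene',u+.0,v+.0) for u,v in c[::4]]
print(ring('s',uv,.061,.037,[.63,-.108]))
s13=cv2.imread('pics/s13.png');d=cv2.absdiff(im,s13).max(2)
for n,(x,y,w,hh) in dict(nest=(360,120,110,110),green=(340,150,40,40),red=(230,180,40,40)).items():print(n,int((d[y:y+hh,x:x+w]>40).sum()))
r=cv2.imread('pics/scene0.png');d0=cv2.absdiff(im,r).max(2)
for n,(x,y,w,hh) in dict(tin_red=(300,165,22,24),gold=(383,125,20,22),blue=(452,158,26,26),gtin=(418,226,24,24),jar=(194,170,22,26),water=(122,245,42,50)).items():print(n,int((d0[y:y+hh,x:x+w]>40).sum()))
```

```text
[ 0.38189396 -0.10975501  0.19848777] [ 0.24135476 -0.85658045 -0.0371297 ] 0.5012493476774471
(array([ 0.6329, -0.1083]), array([0.3, 0.4, 0.1, 0.5, 0.5, 0.4, 0.5, 0.4, 0.5, 0.3, 0.3, 0.3, 0.8,
       0.6]))
nest 0
green 0
red 418
tin_red 0
gold 0
blue 0
gtin 0
jar 0
water 0
```

```bash
python3 -c "
from cell import job
print(job.sign_off())"
```

```text
the job is handed in; nothing more can be done
None
```

The job is handed in: warmer off first, all four pans nested on the stand with handle ends at least 9 cm apart, dryer on only after that, cover flat at the plate's centre, and tins, jar and bottle unmoved in the camera check.

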